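# Run the loose fan rotors through the pedal press

### The job

Take the hook off its stand, catch it in the finger hole of the press tray, pull the tray right out with it and lay every fan rotor on the bench flat in the tray, hub up. Slide the tray fully home, press the pedal down to its stop, let it come back up, then pull the tray right out again with the hook. Never work the pedal while the tray is out; finish with the hook lying on its stand, the rotors still flat in the tray and the pliers, ring and disc stack left where they are.

Things in the scene. Friction and masses are not known exactly. Their poses are not given: they have to be found in the camera images.
- hook: pull hook, 150 g: wooden handle 110 x 22 x 22 mm with an 8 mm steel rod at its +x end that runs on and bends down. Origin: handle centre; x along the handle to the rod, z up. The leg hangs 75 mm from the centre along +x and ends 51 mm below it (its last 12 mm lean back 5 mm). It starts level on its stand, leg down; grip it from above across the 22 mm
- hook_stand: fixed hook stand, left or right of the press. Origin: centre of the underside. Base 150 x 70 x 8 mm; two uprights 10 mm thick at x = -42 and +42 mm (fingers fit between), each with a level seat 60 mm up between two cheeks that flare (gap 30 mm at the seat, 42 mm at their top, 82 mm up). The handle lies on both seats along x, its centre 71 mm above the bench over the stand's centre
- tray_travel (a joint): travel of the press tray out of the press, m: 0 fully home, 0.13 right out at its stop. It slides level towards the robot side, along -x of tray, against about 2 N of friction, and stays where it is left
- tray: centre of the tray's inner floor, 52 mm above the bench; moves with the tray; x points into the press, y along the tray. Inside 96 mm (x) by 300 mm (y); side and back walls 22 mm high, front plate 330 mm wide, 6 mm thick, 40 mm high, all above the floor. With the tray right out the press face (380 mm wide, its top 155 mm above the bench) is 83 mm beyond this point
- finger_hole (a point): centre of the round 27 mm hole through the tray's pull tab, at the tab's top, 78 mm above the bench, 76 mm from the tray's centre along its -x; moves with the tray. The tab is a level plate 44 mm (x) by 80 mm (y), 6 mm thick, standing out from the middle of the front plate, with only the bench below. Push its front edge along the tray's +x to slide the tray home
- pedal (a joint): pedal angle, rad: 0 up at rest, 0.25 fully down at its stop. A spring brings it back up by itself. It lowers the press platen
- pedal_pad (a point): middle of the ribbed area near the pedal's free end, on top, 56 mm above the bench at rest; moves with the pedal. x points to the hinge, whose axis is 120 mm on and 6 mm lower. Steel plate 155 x 80 mm. Pressed to the stop this point sinks 30 mm; it takes 5 N to start, 10 N at the stop. The unit stands left or right of the press, across from the hook stand
- rotor1_mid (a point): fan rotor: a bladed steel disc 60 mm wide and 6 mm thick, lying flat, with an upright round hub 24 mm wide in its middle, whose top is 36 mm above the underside; 150 g. Point: on its axis, 18 mm above the underside. Two to four of the four like rotors are present (an absent one reads None)
- rotor2_mid (a point): fan rotor: a bladed steel disc 60 mm wide and 6 mm thick, lying flat, with an upright round hub 24 mm wide in its middle, whose top is 36 mm above the underside; 150 g. Point: on its axis, 18 mm above the underside. Two to four of the four like rotors are present (an absent one reads None)
- rotor3_mid (a point): fan rotor: a bladed steel disc 60 mm wide and 6 mm thick, lying flat, with an upright round hub 24 mm wide in its middle, whose top is 36 mm above the underside; 150 g. Point: on its axis, 18 mm above the underside. Two to four of the four like rotors are present (an absent one reads None)
- rotor4_mid (a point): fan rotor: a bladed steel disc 60 mm wide and 6 mm thick, lying flat, with an upright round hub 24 mm wide in its middle, whose top is 36 mm above the underside; 150 g. Point: on its axis, 18 mm above the underside. Two to four of the four like rotors are present (an absent one reads None)
- pliers: bystander: pliers, 175 mm long, lying flat. Origin: underside at the pivot
- flange_ring: bystander: dark steel ring, 90 mm outside, 12 mm high. Origin: underside
- flap_discs: bystander: stack of discs, 110 mm wide, 30 mm high. Origin: underside
Mind the look-alikes: they are no part of the job. Leave any black or purple look-alike of the part that bears rotor2_mid alone.

How it is judged:
On the way, in this order (a step that is already met when the one before it is completed fails the run):
1. the tray is pulled right out (at least 115 of 130 mm) by the hook caught in its pull tab (value of joint tray_travel above 0.115 m and contact force between hook and tray above 0.3 N).
2. every rotor lies flat in the tray while it is out (x of rotor1_mid in the frame of tray between -0.048 and 0.048 m and y of rotor1_mid in the frame of tray between -0.15 and 0.15 m and z of rotor1_mid in the frame of tray between 0.012 and 0.023 m and angle between each of rotor1_mid, rotor2_mid, rotor3_mid, rotor4_mid's own z axis and vertical below 0.12 rad and x of rotor2_mid in the frame of tray between -0.048 and 0.048 m and y of rotor2_mid in the frame of tray between -0.15 and 0.15 m and z of rotor2_mid in the frame of tray between 0.012 and 0.023 m and x of rotor3_mid in the frame of tray between -0.048 and 0.048 m and y of rotor3_mid in the frame of tray between -0.15 and 0.15 m and z of rotor3_mid in the frame of tray between 0.012 and 0.023 m and x of rotor4_mid in the frame of tray between -0.048 and 0.048 m and y of rotor4_mid in the frame of tray between -0.15 and 0.15 m and z of rotor4_mid in the frame of tray between 0.012 and 0.023 m and value of joint tray_travel above 0.08 m), for 0.2 s.
3. the tray is fully home (within 6 mm) (value of joint tray_travel below 0.006 m), for 0.2 s.
4. the pedal is down at its stop (0.23 rad or more) (value of joint pedal above 0.23 rad), for 0.1 s.
5. the pedal is back up (value of joint pedal below 0.03 rad), for 0.1 s.
6. the tray is pulled right out again (at least 115 mm) by the hook (all of step 1).
At the end, for the whole second after the job is handed in: Every rotor lies flat (0.12 rad), hub up, on the tray's floor; the tray is out at least 115 of 130 mm; the pedal is up (under 0.03 rad); the hook is on its stand, level (0.12 rad), its centre within 25 mm along and 12 mm across of the stand's centre, 63 to 79 mm up (x of rotor1_mid in the frame of tray between -0.048 and 0.048 m and y of rotor1_mid in the frame of tray between -0.15 and 0.15 m and z of rotor1_mid in the frame of tray between 0.012 and 0.023 m and angle between each of rotor1_mid, rotor2_mid, rotor3_mid, rotor4_mid, hook's own z axis and vertical below 0.12 rad and x of rotor2_mid in the frame of tray between -0.048 and 0.048 m and y of rotor2_mid in the frame of tray between -0.15 and 0.15 m and z of rotor2_mid in the frame of tray between 0.012 and 0.023 m and x of rotor3_mid in the frame of tray between -0.048 and 0.048 m and y of rotor3_mid in the frame of tray between -0.15 and 0.15 m and z of rotor3_mid in the frame of tray between 0.012 and 0.023 m and x of rotor4_mid in the frame of tray between -0.048 and 0.048 m and y of rotor4_mid in the frame of tray between -0.15 and 0.15 m and z of rotor4_mid in the frame of tray between 0.012 and 0.023 m and x of hook in the frame of hook_stand between -0.025 and 0.025 m and y of hook in the frame of hook_stand between -0.012 and 0.012 m and z of hook in the frame of hook_stand between 0.063 and 0.079 m and value of joint tray_travel above 0.115 m and value of joint pedal below 0.03 rad and linear speed of hook below 0.02 m/s); the robot touches nothing.
It fails at once if the pedal is worked (over 0.1 rad) while the tray is more than 15 mm out (value of joint pedal above 0.1 rad and value of joint tray_travel above 0.015 m).
It fails at once if a bystander is moved more than 60 mm (distance of any of pliers, flange_ring, flap_discs from where it was at the start of the episode above 0.06 m).
Of rotor1, rotor2, rotor3, rotor4 only 2 to 4 are there at a start; the rules pass over those that are not, and their reading is None.
At some moment in a run one of rotor1, rotor2, rotor3, rotor4 may be knocked a few centimetres aside while the robot is not near it.
It also fails if it takes over 210 s, if anything falls off the work surface, if the arm or the gripper's body presses on something with over 40 N, if the wrist force passes 120 N, or if a joint passes its speed limit or range.

### The arm

A 7-joint arm with a two-finger parallel gripper is mounted at the origin on the work surface. World frame = base frame: x ahead of the robot, y to its left, z up, the work surface at z = 0. Lengths are in m, angles in rad, forces in N, time in s.
With the tool pointing down it reaches from about 0.4 to 0.9 m from the base axis. Payload 5.5 kg.
Tool frame: the origin (TCP) lies at the very end of the fingers, on their centre line; the grasp point (between the pads) lies 19 mm behind it (r.pinch_z is the distance from the TCP to the grasp point, in m); z points along the fingers, y is the direction in which the jaws open and shut (so a half turn about z gives the same grasp; the last joint's range is limited). The gripper opens to 85 mm and grips with 20 to 120 N. Pads are 22 mm wide; open, the fingers measure 114 mm over their backs; the gripper's body (76 mm by 85 mm) begins 54 mm behind the grasp point. The pads swing forward as they close: fully open they stand 13 mm farther back than shut.
Start: joints at [-0.932, 0.501, -0.427, 1.55, 0.221, 1.138, -0.21], TCP at [0.239, 0.605, 0.231] pointing down, gripper open.
Joint ranges: [-2.88, 2.88], [-0.31, 2.03], [-1.54, 1.56], [0.2, 2.42], [-1.41, 4.55], [0.19, 2.02], [-2.57, 2.57]. Speed limits (rad/s): [2.57, 2.57, 3.14, 3.14, 3.14, 3.14, 3.14].

### API

Orientations are given as a unit quaternion [x, y, z, w].
In Python, from station import r, vision, job, nets gives the robot as it stands.
- The arm moves only by the tool move_arm, never from a script. Its argument "deltas" is a list of rows, each a list of 2 entries, a list of its own where there are three numbers: the shift along the world's x, y, z in m, then the turn, a rotation vector about the world's x, y, z in degrees. In form: [[[dx, dy, dz], [wx, wy, wz]], ...]. A call has 1 to 5 rows; each row is the pose to reach, as a shift and turn from the pose measured when the call began; what a row does not reach only later rows make up. A row lasts 1/12 s, in which the tool goes at most 41.7 mm and 7.16 degrees, less where a joint would pass 70% of its speed; a pose out of reach is approached as far as the arm can. A call with a gripper value outside its range is refused whole. "hand" is the gripper command: -1 is fully open, 1 is shut, values between are in proportion, set as the call begins (left out, the last holds). The fingers move at their own pace and stop on an object; "force" is the grip in N (left out, the last holds). Time passes only in rows, so rows that repeat a pose let the fingers close. It gives the time, the measured TCP pose, the force and the opening at its end, in the units of the state.
- r.state(): the state, without advancing time (a new reading comes with each control period).
- vision.capture(name): name is "scene" or "side" or "wrist"; returns (picture, depth): 480x640x3 uint8, blue, green, red; 480x640 float32, m along the optical axis (not along the pixel's ray), 0 where there is no reading.
- vision.calibration(name): a dict with "mtx" (3x3 intrinsics, pixels), "rvec" (rotation vector, rad) and "tvec" (3), from world to camera coordinates, as OpenCV has them. Camera axes: x right, y down, z forward; pixel columns grow to the right and rows downward; lengths in m; the calibration is good to about 2 mm. The wrist camera is an equidistant fisheye: a pixel r from the principal point sees the ray r / f radians off the axis. A picture is of the moment at which its call begins: read the wrist's pose just before it. calibration takes no time and is no camera call; for the wrist camera it gives the pose at the moment of the call.
- job.finish_job(): hands the job in, once; it reports no verdict.
Trained networks look in the newest picture that a camera, given by its name, has taken for a name from the list of things; names that differ only in an ending like _2 or _b are one class to them, and where a whole thing is asked for, a point or a joint stands for the part that bears it (a point fixed in the world has none). Each returns a list of dicts, best first, with "confidence" (0 to 1); they miss things now and then, are a little off and sometimes report something else, mostly with a low value. They report only what shows in the picture. A call takes as long as a camera call. They do not tell look-alikes from the thing itself.
- nets.regions_of(camera, target): "mask" (480x640 bool, what is visible of it).
- nets.tip_of(camera, target): "point" ([x, y, z] in m, in world coordinates, good to about 4 mm: a listed point, or the origin of a listed thing).
The state is a dict: "time": time; "joint_positions": joint angles; "dq": joint speeds; "tau": joint torques, N m; "eef_pos": TCP position; "orientation": TCP orientation; "force": force on the tool from outside, world axes, zero at the start; "moment": the same for the moment, N m; "opening": finger opening in m.
Only numpy, scipy, OpenCV 4.12 (cv2) and the standard library are available. Lean on these libraries where they do the work, as an engineer would, in place of code of your own. Each camera call takes 0.05 s, during which the arm holds its last target.

## Working session

There is one attempt and no reset: what is moved stays moved. The work goes in short steps, Python scripts to look and compute and a tool call to move; the robot and the scene stay as the last step left them, time stands still between calls to the robot, and variables do not carry over. Pictures are saved under pics/ and viewed, and the job is handed in when it is done.

Besides the shell and the picture viewer there is one more tool, called after "Request:" as name(argument=value, ...) on one line, values as JSON. move_arm: Moves the arm, as the interface text tells. Its arguments: {"type":"object","properties":{"deltas":{"type":"array"},"hand":{"type":"number"},"force":{"type":"number"}},"required":["deltas"]}

```bash
ls; mkdir -p pics
python3 - <<'E'
from station import r,vision,job,nets
import cv2
print(r.state())
for n in ['scene','side','wrist']:
    p,d=vision.capture(n); cv2.imwrite(f'pics/a_{n}.png',p)
    print(n,vision.calibration(n))
E
```

```text
pics
{'time': 0.0, 'joint_positions': array([-0.93180375,  0.50186133, -0.42677144,  1.55147614,  0.22080049,
        1.13828638, -0.21034237]), 'dq': array([-1.34863218e-03,  1.00920986e-05,  1.79565308e-03, -1.92720606e-04,
        1.72127733e-03,  6.49641214e-04,  3.15858434e-04]), 'tau': array([ 6.74609032e-05, -5.69520307e+01, -5.81714854e+00, -2.80949485e+01,
        1.04670745e-02,  1.17402209e-02, -6.08843365e-06]), 'eef_pos': array([0.23834862, 0.60396471, 0.23023827]), 'orientation': array([ 1.86792259e-01,  9.82398939e-01, -9.64377137e-04, -2.13807344e-04]), 'force': array([-0.11859924, -0.0074643 , -0.75581089]), 'moment': array([0.01359434, 0.00045435, 0.00873241]), 'opening': 0.08562911885429729}
scene {'mtx': array([[604.30861277,   0.        , 305.14552755],
       [  0.        , 604.30861277, 231.06580975],
       [  0.        ,   0.        ,   1.        ]]), 'rvec': array([ 1.85472155,  1.33392912, -0.69245038]), 'tvec': array([-0.14592454, -0.21960197,  1.94033942])}
side {'mtx': array([[448.47259121,   0.        , 318.17358939],
       [  0.        , 448.47259121, 239.21944243],
       [  0.        ,   0.        ,   1.        ]]), 'rvec': array([ 0.83634848, -2.48379404,  1.17520928]), 'tvec': array([0.42137085, 0.26508576, 1.02670303])}
wrist {'mtx': array([[371.64829954,   0.        , 321.51225713],
       [  0.        , 371.64829954, 239.38227346],
       [  0.        ,   0.        ,   1.        ]]), 'rvec': array([-2.39112445, -1.62953136, -0.23219272]), 'tvec': array([-0.64796436, -0.03853301,  0.38037495])}
```

View pics/a_scene.png

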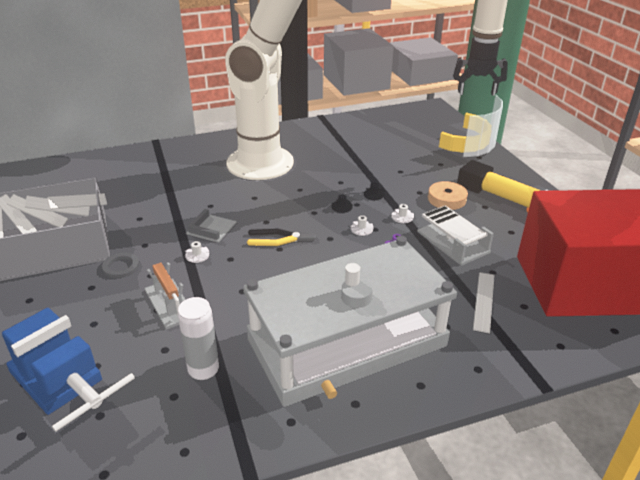

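View pics/a_side.png

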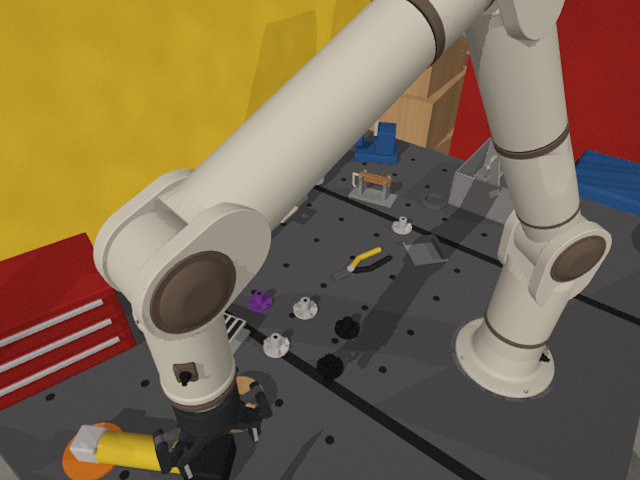

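View pics/a_wrist.png

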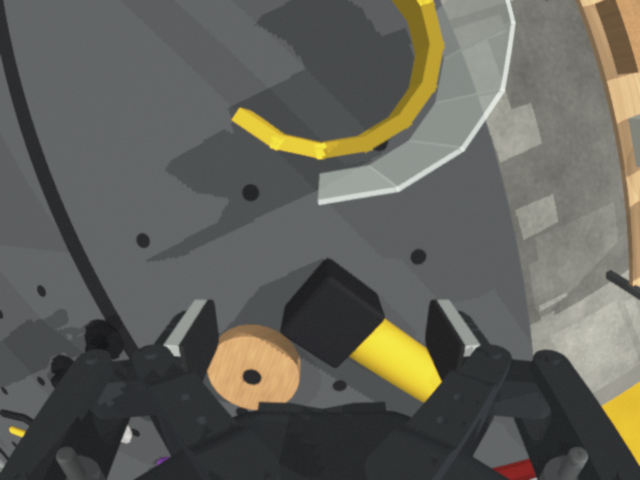

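The scene view shows white rotors at (197,250), (362,225) and (403,213). There are black look-alikes at (341,202) and (374,190), and a purple one at (395,240). The hook and stand are at (165,290), the pedal at (455,230). Next I'll get coordinates.

```bash
cat > h.py <<'E'
from station import r,vision,job,nets
import cv2, numpy as np
from scipy.spatial.transform import Rotation as R
np.set_printoptions(precision=4,suppress=True)
def cal(n):
    c=vision.calibration(n); return c['mtx'],R.from_rotvec(np.ravel(c['rvec'])).as_matrix(),np.ravel(c['tvec'])
def proj(n,P,c=None):
    K,Rm,t=c or cal(n); X=np.atleast_2d(P)@Rm.T+t
    if n=='wrist':
        th=np.arctan2(np.hypot(X[:,0],X[:,1]),X[:,2]); ph=np.arctan2(X[:,1],X[:,0])
        return np.c_[K[0,2]+K[0,0]*th*np.cos(ph),K[1,2]+K[1,1]*th*np.sin(ph)]
    x=X@K.T; return x[:,:2]/x[:,2:]
def rays(n,uv,c=None):
    K,Rm,t=c or cal(n); uv=np.atleast_2d(uv).astype(float)
    a=(uv[:,0]-K[0,2])/K[0,0]; b=(uv[:,1]-K[1,2])/K[1,1]
    if n=='wrist':
        th=np.hypot(a,b); ph=np.arctan2(b,a)
        d=np.c_[np.sin(th)*np.cos(ph),np.sin(th)*np.sin(ph),np.cos(th)]
    else: d=np.c_[a,b,np.ones(len(a))]
    return -Rm.T@t, d@Rm
def atz(n,uv,z,c=None):
    o,d=rays(n,uv,c); return o+d*((z-o[2])/d[:,2])[:,None]
def cloud(n,dep,c=None):
    # world points HxWx3
    K,Rm,t=c or cal(n); v,u=np.mgrid[0:480,0:640]
    o,d=rays(n,np.c_[u.ravel(),v.ravel()],(K,Rm,t))
    dc=d@Rm.T
    s=dep.ravel()/dc[:,2]
    return (o+d*s[:,None]).reshape(480,640,3)
def tri(obs):
    A=np.zeros((3,3));b=np.zeros(3)
    for o,d in obs:
        d=d/np.linalg.norm(d);M=np.eye(3)-np.outer(d,d);A+=M;b+=M@o
    return np.linalg.solve(A,b)
E
python3 - <<'E'
from h import *
for n in ['scene','side']:
    vision.capture(n)
    for t in ['hook','hook_stand','tray','finger_hole','pedal_pad','rotor1_mid','pliers','flange_ring','flap_discs']:
        print(n,t,[(np.array(q['point']).round(3).tolist(),round(q['confidence'],2)) for q in nets.tip_of(n,t)][:8])
print(r.state()['time'])
E
```

```text
scene hook [([0.579, -0.37, 0.073], 0.69)]
scene hook_stand [([0.577, -0.372, 0.0], 0.84)]
scene tray []
scene finger_hole []
scene pedal_pad [([0.523, 0.362, 0.058], 0.73)]
scene rotor1_mid [([0.442, 0.17, 0.018], 0.64)]
scene pliers [([0.434, -0.017, 0.0], 0.82)]
scene flange_ring [([0.402, -0.468, -0.002], 0.61)]
scene flap_discs [([0.385, 0.456, -0.003], 0.67)]
side hook [([0.575, -0.368, 0.074], 0.6)]
side hook_stand [([0.418, -0.275, 0.016], 0.71), ([0.576, -0.369, 0.004], 0.56)]
side tray []
side finger_hole [([0.688, -0.039, 0.08], 0.43)]
side pedal_pad [([0.523, 0.358, 0.056], 0.58)]
side rotor1_mid [([0.445, 0.168, 0.018], 0.83)]
side pliers [([0.433, -0.017, 0.003], 0.6)]
side flange_ring [([0.399, -0.464, -0.002], 0.54)]
side flap_discs [([0.387, 0.458, -0.004], 0.68)]
1.15
```

```bash
cat >> h.py <<'E'
def top(names,x0,x1,y0,y1,res,zmax=0.3,fn=None):
    # rows: x decreasing upward (x up), cols: y decreasing rightwards(y left)
    H=int((x1-x0)/res);W=int((y1-y0)/res);im=np.full((H,W,3),(200,0,200),np.uint8);hm=np.full((H,W),-1.)
    for n in names:
        p,d=vision.capture(n); c=cloud(n,d); ok=(d>0)&(c[...,2]<zmax)&(c[...,2]>-0.02)
        P=c[ok];C=p[ok]; o=np.argsort(P[:,2]);P=P[o];C=C[o]
        i=((x1-P[:,0])/res).astype(int);j=((y1-P[:,1])/res).astype(int)
        k=(i>=0)&(i<H)&(j>=0)&(j<W); i,j,P,C=i[k],j[k],P[k],C[k]
        for a,b,z,cc in zip(i,j,P[:,2],C):
            if z>=hm[a,b]-0.004: hm[a,b]=max(z,hm[a,b]);im[a,b]=cc
    if fn: cv2.imwrite(fn,im)
    return im,hm
E
python3 - <<'E'
from h import *
im,hm=top(['scene','side'],0.25,0.95,-0.5,0.5,0.002)
big=cv2.resize(im,(800,560),interpolation=0)
for k in range(10):
    y=0.5-0.1*k; cv2.putText(big,f'{y:.1f}',(int(k*80),10),0,.35,(0,255,255),1)
for k in range(7):
    cv2.putText(big,f'{0.95-0.1*k:.2f}',(0,int(k*80)+12),0,.35,(0,255,0),1)
cv2.imwrite('pics/b_top.png',big); np.save('hm.npy',hm)
hh=np.clip((hm)/0.2*255,0,255).astype(np.uint8); cv2.imwrite('pics/b_h.png',cv2.resize(cv2.applyColorMap(hh,2),(800,560),interpolation=0))
E
```

```text
(no output)
```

View pics/b_top.png

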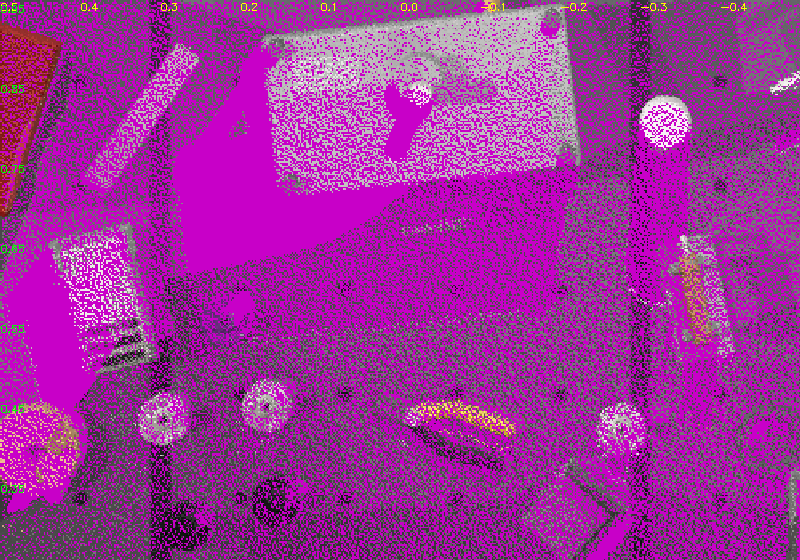

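View pics/b_h.png

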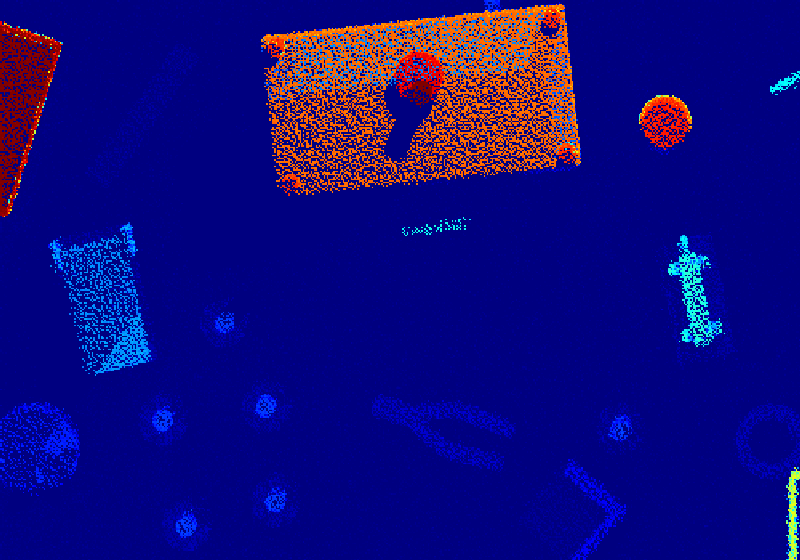

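Request:
move_arm(deltas=[[[0.021,-0.03,0.012],[0,0,3]],[[0.042,-0.06,0.024],[0,0,6]],[[0.063,-0.09,0.036],[0,0,9]],[[0.084,-0.12,0.048],[0,0,12]],[[0.105,-0.15,0.06],[0,0,15]]], hand=-1)

```text
time: 1.67
eef_pos: [0.3442, 0.4532, 0.2919]
orientation: [0.056, 0.998, -0.0, 0.0]
force: [1.1, -0.3, 0.5]
opening: 0.0852
```

Request:
move_arm(deltas=[[[0.021,-0.03,0.012],[0,0,3]],[[0.042,-0.06,0.024],[0,0,6]],[[0.063,-0.09,0.036],[0,0,9]],[[0.084,-0.12,0.048],[0,0,12]],[[0.105,-0.15,0.06],[0,0,15]]])

```text
time: 2.08
eef_pos: [0.4499, 0.3015, 0.3528]
orientation: [-0.077, 0.997, 0.0, 0.0]
force: [0.6, 1.1, 0.2]
opening: 0.0853
```

Request:
move_arm(deltas=[[[0.005,-0.04,0],[0,0,0]],[[0.01,-0.08,0],[0,0,0]],[[0.015,-0.12,0],[0,0,0]],[[0.02,-0.16,0],[0,0,0]],[[0.025,-0.2,0],[0,0,0]]])

```text
time: 2.5
eef_pos: [0.4748, 0.0996, 0.3532]
orientation: [-0.077, 0.997, 0.0, 0.001]
force: [0.9, 0.2, -0.4]
opening: 0.0854
```

Run:
```python
from h import *
for n in ['wrist','side','scene']:
    p,d=vision.capture(n); cv2.imwrite(f'pics/c_{n}.png',p)
    for t in ['rotor1_mid','finger_hole','pedal_pad','hook','tray']:
        print(n,t,[(np.array(q['point']).round(4).tolist(),round(q['confidence'],2)) for q in nets.tip_of(n,t)][:8])
```

```text
wrist rotor1_mid [([0.4451, 0.1663, 0.0199], 0.95)]
wrist finger_hole []
wrist pedal_pad [([0.5223, 0.3596, 0.0557], 0.73)]
wrist hook [([0.5765, -0.3727, 0.0736], 0.76), ([0.4282, -0.0192, -0.0004], 0.44)]
wrist tray [([0.7654, -0.0338, 0.0542], 0.78), ([0.4127, -0.2761, 0.0189], 0.7)]
side rotor1_mid [([0.4433, 0.168, 0.0174], 0.76), ([0.4152, -0.2754, 0.0182], 0.2)]
side finger_hole [([0.6872, -0.038, 0.0795], 0.94)]
side pedal_pad [([0.415, -0.2733, 0.0196], 0.62), ([0.6883, -0.0394, 0.0798], 0.45)]
side hook [([0.5756, -0.3692, 0.0715], 0.61)]
side tray [([0.7627, -0.0334, 0.0491], 0.81)]
scene rotor1_mid [([0.4439, 0.17, 0.0179], 0.58)]
scene finger_hole [([0.577, -0.3707, 0.0729], 0.59)]
scene pedal_pad [([0.5239, 0.3622, 0.0579], 0.58), ([0.43, 0.2963, 0.0186], 0.17)]
scene hook [([0.58, -0.3704, 0.0732], 0.56)]
scene tray []
```

View pics/c_wrist.png

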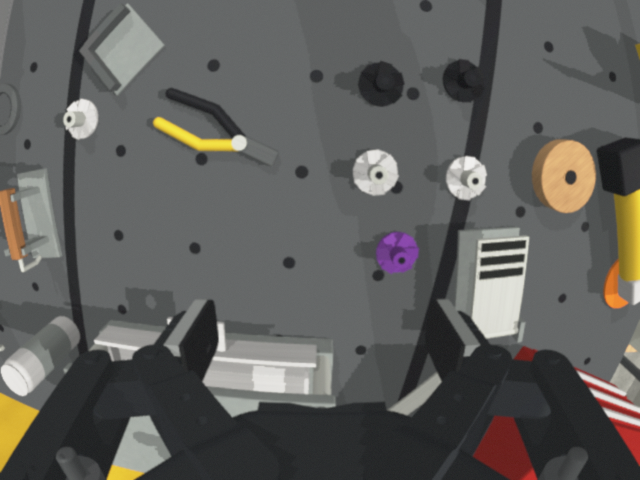

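View pics/c_side.png

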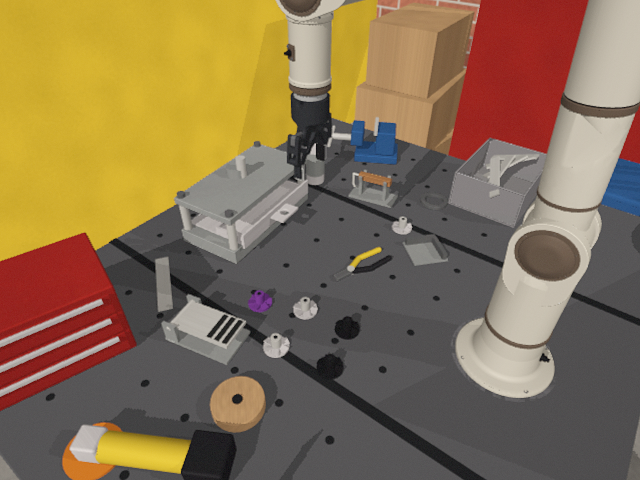

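Run:
```python
from h import *
A=[];
for n in ['side','scene']:
    p,d=vision.capture(n); c=cloud(n,d)
    h=cv2.cvtColor(p,cv2.COLOR_BGR2HSV)
    m=(h[...,1]>100)&(h[...,0]<20)&(np.abs(c[...,0]-.577)<.08)&(np.abs(c[...,1]+.37)<.05)&(c[...,2]>.07)&(c[...,2]<.1)&(d>0)
    P=c[m]; top=P[P[:,2]>np.percentile(P[:,2],60)-.003]
    print(n,len(P),P[:,2].max(),np.median(P[:,2]))
    u,s,v=np.linalg.svd(P-P.mean(0)); print(P.mean(0),np.degrees(np.arctan2(v[0,1],v[0,0])),s)
    rct=cv2.minAreaRect((P[:,:2]*1000).astype(np.float32)); print(rct)
    # tab and press face
    m=(np.abs(c[...,0]-.665)<.03)&(np.abs(c[...,1]+.045)<.06)&(np.abs(c[...,2]-.078)<.004)&(d>0)
    P=c[m]
    if len(P)>20: print('tab',len(P),P.mean(0),cv2.minAreaRect((P[:,:2]*1000).astype(np.float32)))
    m=(np.abs(c[...,0]-.8)<.2)&(np.abs(c[...,1])<.3)&(np.abs(c[...,2]-.153)<.005)&(d>0)
    P=c[m]; print('press',len(P),cv2.minAreaRect((P[:,:2]*1000).astype(np.float32)))
    # cyl pedal
    m=(np.abs(c[...,0]-.58)<.12)&(np.abs(c[...,1]-.36)<.1)&(np.abs(c[...,2]-.052)<.008)&(d>0)
    P=c[m]; print('pedal',len(P),cv2.minAreaRect((P[:,:2]*1000).astype(np.float32)))
    # hubs
    for q in [(.444,.168),(.43,.297),(.417,-.265)]:
        m=(np.hypot(c[...,0]-q[0],c[...,1]-q[1])<.03)&(np.abs(c[...,2]-.036)<.003)&(d>0)
        P=c[m]; print('hub',len(P),P.mean(0), cv2.minAreaRect((P[:,:2]*1000).astype(np.float32)))
```

```text
side 197 0.08695905861630304 0.08115176391293
[ 0.573  -0.3652  0.0799] -167.90309964844778 [0.4358 0.0998 0.0515]
((572.6976928710938, -367.28607177734375), (109.1985092163086, 26.313201904296875), 12.282556533813477)
tab 173 [ 0.6762 -0.0374  0.0782] ((679.450439453125, -41.66839599609375), (36.899269104003906, 85.59082794189453), 6.592494964599609)
press 4005 ((823.5662841796875, -61.42362976074219), (203.7042999267578, 456.7857666015625), 6.311008453369141)
pedal 2109 ((572.800048828125, 370.2617492675781), (168.54678344726562, 102.42201232910156), 13.14868450164795)
hub 57 [0.4417 0.1681 0.0363] ((441.2530212402344, 167.7482147216797), (20.50048065185547, 23.655405044555664), 84.64986419677734)
hub 69 [0.4249 0.2969 0.0366] ((425.5364074707031, 296.7398376464844), (20.605667114257812, 23.222599029541016), 40.507999420166016)
hub 33 [ 0.4122 -0.2747  0.0364] ((412.2636413574219, -274.0381164550781), (18.644208908081055, 27.36646270751953), 29.224027633666992)
scene 343 0.08680967471626422 0.08078468239906722
[ 0.5824 -0.3698  0.0801] 11.22803349198555 [0.6038 0.1208 0.0512]
((578.59814453125, -369.83758544921875), (114.55419921875, 21.339691162109375), 11.585722923278809)
press 11683 ((827.8067626953125, -63.999176025390625), (206.1251983642578, 462.20269775390625), 6.072221755981445)
pedal 1331 ((574.718017578125, 370.4507751464844), (173.7158660888672, 105.66753387451172), 12.0665283203125)
hub 32 [0.4451 0.1675 0.0354] ((444.9710388183594, 167.2149658203125), (20.81015396118164, 25.143871307373047), 82.08177947998047)
hub 29 [0.4307 0.2959 0.0359] ((428.685302734375, 297.0113525390625), (19.127735137939453, 27.080480575561523), 63.785831451416016)
hub 29 [ 0.4181 -0.2753  0.0358] ((418.1658020019531, -275.410400390625), (20.283140182495117, 18.394548416137695), 81.31390380859375)
```

Request:
move_arm(deltas=[[[0.008,-0.038,-0.006],[0,0,1]],[[0.016,-0.076,-0.012],[0,0,2]],[[0.024,-0.114,-0.018],[0,0,3]],[[0.032,-0.152,-0.024],[0,0,3]],[[0.04,-0.19,-0.03],[0,0,3]]])

```text
time: 3.92
eef_pos: [0.5151, -0.0904, 0.3228]
orientation: [-0.103, 0.995, -0.0, 0.001]
force: [0.4, 0.3, 0.4]
opening: 0.0851
```

Request:
move_arm(deltas=[[[0.008,-0.038,-0.01],[0,0,0]],[[0.016,-0.076,-0.02],[0,0,0]],[[0.024,-0.114,-0.03],[0,0,0]],[[0.032,-0.152,-0.04],[0,0,0]],[[0.04,-0.19,-0.05],[0,0,0]]])

```text
time: 4.33
eef_pos: [0.5552, -0.2823, 0.2723]
orientation: [-0.103, 0.995, -0.0, 0.001]
force: [0.6, -0.8, -0.2]
opening: 0.0856
```

Request:
move_arm(deltas=[[[0.01,-0.035,-0.02],[0,0,0]],[[0.02,-0.07,-0.04],[0,0,0]],[[0.021,-0.09,-0.08],[0,0,0]],[[0.021,-0.09,-0.1],[0,0,0]]])

```text
time: 4.67
eef_pos: [0.5737, -0.3787, 0.1691]
orientation: [-0.1, 0.995, -0.001, -0.001]
force: [-0.2, 0.8, -1.4]
opening: 0.0855
```

Run:
```python
from h import *
p,d=vision.capture('wrist'); cv2.imwrite(f'pics/d_wrist.png',p)
for t in ['hook','hook_stand','rotor1_mid']:
    print(t,[(np.array(q['point']).round(4).tolist(),round(q['confidence'],2)) for q in nets.tip_of('wrist',t)][:8])
print(r.state()['eef_pos'])
c=cloud('wrist',d);h=cv2.cvtColor(p,cv2.COLOR_BGR2HSV)
m=(h[...,1]>100)&(h[...,0]<20)&(np.abs(c[...,0]-.577)<.08)&(np.abs(c[...,1]+.37)<.05)&(c[...,2]>.07)&(c[...,2]<.1)&(d>0)
P=c[m];print(len(P),np.median(P[:,2]),cv2.minAreaRect((P[:,:2]*1000).astype(np.float32)))
```

```text
hook [([0.5769, -0.3725, 0.0724], 0.74)]
hook_stand [([0.5769, -0.3699, 0.003], 0.66)]
rotor1_mid [([0.6879, -0.0397, 0.0772], 0.67)]
[ 0.5763 -0.3714  0.1721]
5128 0.08567654563565659 ((579.4047241210938, -363.269775390625), (110.522705078125, 21.46453285217285), 11.770665168762207)
```

View pics/d_wrist.png

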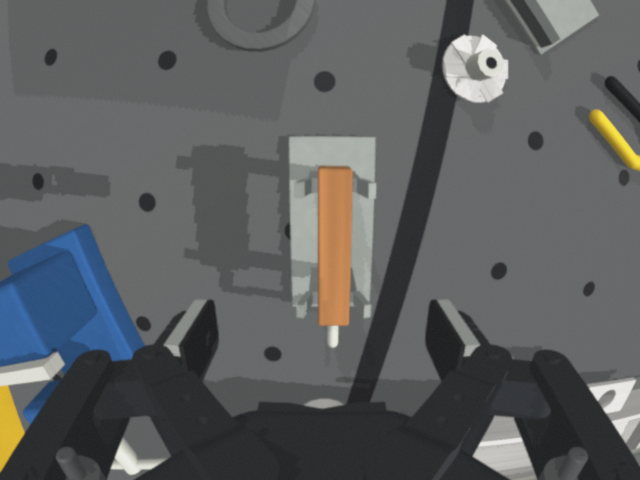

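The handle sits between the fingers at x≈335 and runs straight up the picture. I'll go down and grip it.

Request:
move_arm(deltas=[[[0.001,0.001,-0.035],[0,0,0]],[[0.001,0.001,-0.07],[0,0,0]],[[0.001,0.001,-0.1],[0,0,0]],[[0.001,0.001,-0.12],[0,0,0]],[[0.001,0.001,-0.12],[0,0,0]]])

```text
time: 5.28
eef_pos: [0.5766, -0.3676, 0.05]
orientation: [-0.104, 0.995, 0.002, -0.001]
force: [-0.9, 1.0, -0.3]
opening: 0.0855
```

Request:
move_arm(deltas=[[[0,0,0],[0,0,0]],[[0,0,0],[0,0,0]],[[0,0,0],[0,0,0]],[[0,0,0],[0,0,0]],[[0,0,0],[0,0,0]]], hand=1, force=60)

```text
time: 5.7
eef_pos: [0.5777, -0.3682, 0.052]
orientation: [-0.104, 0.995, 0.001, 0.0]
force: [0.5, 0.2, -0.4]
opening: 0.0254
```

Request:
move_arm(deltas=[[[0,0,0],[0,0,0]],[[0,0,0],[0,0,0]],[[0,0,0],[0,0,0]],[[0,0,0],[0,0,0]]])

```text
time: 6.03
eef_pos: [0.5777, -0.3683, 0.0522]
orientation: [-0.104, 0.995, 0.001, 0.0]
force: [-0.9, 0.3, 1.8]
opening: 0.0208
```

Request:
move_arm(deltas=[[[0,0,0.02],[0,0,0]],[[0,0,0.05],[0,0,0]],[[0,0,0.085],[0,0,0]],[[0,0,0.11],[0,0,0]],[[0,0.02,0.125],[0,0,-2]]])

```text
time: 6.45
eef_pos: [0.5774, -0.3545, 0.1809]
orientation: [-0.084, 0.996, -0.002, 0.002]
force: [0.7, -1.6, -1.1]
opening: 0.0213
```

Request:
move_arm(deltas=[[[0.002,0.035,0],[0,0,-1]],[[0.004,0.07,0],[0,0,-2]],[[0.006,0.105,0],[0,0,-3]],[[0.008,0.14,0],[0,0,-4]],[[0.01,0.175,0],[0,0,-4]]])

```text
time: 6.87
eef_pos: [0.5869, -0.1778, 0.1806]
orientation: [-0.049, 0.999, -0.002, 0.001]
force: [0.9, 0.7, -1.9]
opening: 0.0215
```

Request:
move_arm(deltas=[[[0.002,0.03,0],[0,0,0]],[[0.006,0.06,0],[0,0,0]],[[0.01,0.09,-0.01],[0,0,0]],[[0.015,0.125,-0.02],[0,0,0]],[[0.015,0.125,-0.02],[0,0,0]]])

```text
time: 7.28
eef_pos: [0.6011, -0.0418, 0.1584]
orientation: [-0.054, 0.999, 0.001, -0.0]
force: [0.6, 2.1, -2.7]
opening: 0.0211
```

Run:
```python
from h import *
print(r.state())
for n in ['wrist','side']:
    p,d=vision.capture(n); cv2.imwrite(f'pics/e_{n}.png',p)
    for t in ['hook','finger_hole','tray']:
        print(n,t,[(np.array(q['point']).round(4).tolist(),round(q['confidence'],2)) for q in nets.tip_of(n,t)][:8])
```

```text
{'time': 7.2833, 'joint_positions': array([ 0.0367,  0.4616, -0.0131,  1.7508,  0.0036,  0.9297,  1.7016]), 'dq': array([ 0.0475, -0.012 ,  0.0556, -0.0071,  0.0258,  0.0319,  0.0863]), 'tau': array([  5.7313, -56.2892,   5.772 , -26.9686,   1.1019,  -0.4004,
        -0.8399]), 'eef_pos': array([ 0.6011, -0.0418,  0.1584]), 'orientation': array([-0.054 ,  0.9985,  0.0015, -0.0001]), 'force': array([ 0.6004,  2.0941, -2.7328]), 'moment': array([ 0.1441,  0.0183, -0.0102]), 'opening': 0.021142863810818306}
wrist hook [([0.5955, -0.0449, 0.1778], 0.85), ([0.5778, -0.3705, 0.0038], 0.38)]
wrist finger_hole []
wrist tray []
side hook [([0.596, -0.0534, 0.1846], 0.9)]
side finger_hole [([0.6895, -0.0399, 0.0789], 0.72)]
side tray [([0.7625, -0.0335, 0.0511], 0.77)]
```

View pics/e_wrist.png

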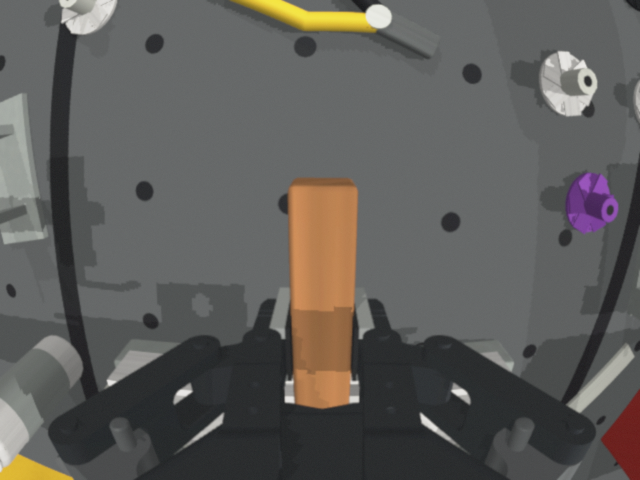

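View pics/e_side.png

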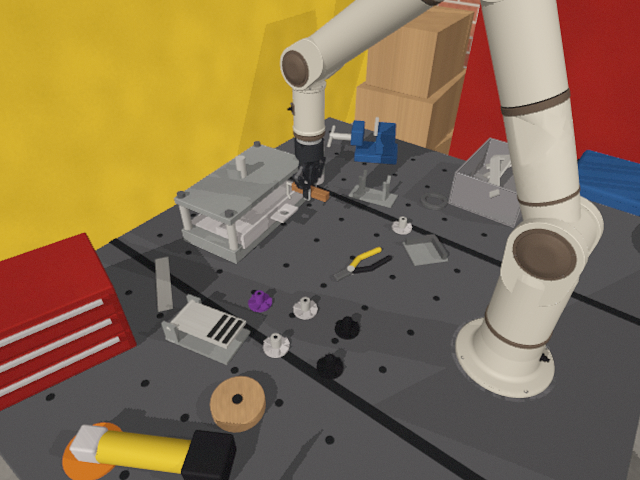

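Run:
```python
from h import *
print(r.state()['eef_pos'],r.state()['orientation'])
p,d=vision.capture('side'); cv2.imwrite('pics/f_side.png',cv2.resize(p[160:250,220:350],None,fx=6,fy=6,interpolation=2))
p=cv2.imread('pics/d_wrist.png');cv2.imwrite('pics/f_w.png',cv2.resize(p[370:440,540:640],None,fx=8,fy=8,interpolation=2))
print(r.state()['eef_pos'])
print(nets.tip_of('side','finger_hole'),nets.tip_of('side','hook'))
```

```text
[ 0.6018 -0.0545  0.1608] [-0.0473  0.9989 -0.002   0.0014]
[ 0.6018 -0.0542  0.1608]
[{'point': [0.6861, -0.0406, 0.0794], 'confidence': 0.56}, {'point': [0.4448, 0.169, 0.0161], 'confidence': 0.24}] [{'point': [0.5969, -0.0516, 0.1834], 'confidence': 0.67}]
```

View pics/f_side.png

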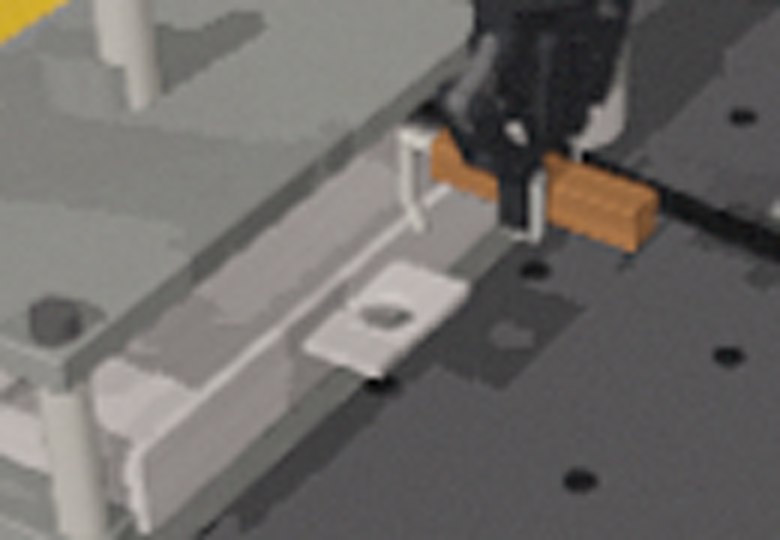

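View pics/f_w.png

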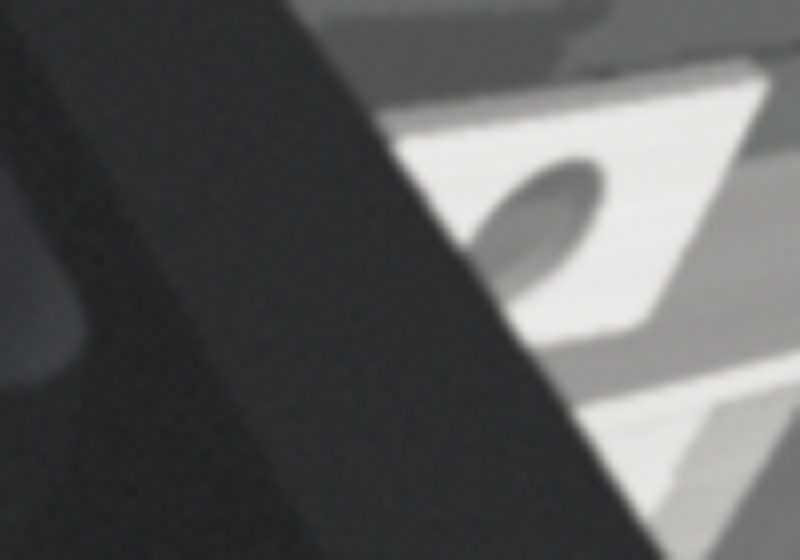

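Run:
```python
from h import *
print('hole',atz('side',[[284.5,212.5]],.078), proj('side',[[.687,-.0395,.078]]))
psi=np.radians(5.5);u=np.array([np.cos(psi),np.sin(psi),0])
for off in (0,-.005):
  c=np.array([.6018,-.0543,.180])+off*u
  print(off,proj('side',[c+.07*u-[0,0,.051], c+.075*u-[0,0,.039],c+.075*u]))
print('leg tip z', atz('side',[[290.3,198.3]],.129))
```

```text
hole [[ 0.683  -0.0397  0.078 ]] [[283.418  212.0352]]
0 [[288.5718 198.228 ]
 [286.9668 194.2138]
 [286.405  182.5649]]
-0.005 [[290.0129 198.7497]
 [288.4116 194.7314]
 [287.8775 183.0741]]
leg tip z [[ 0.6673 -0.0503  0.129 ]]
```

Request:
move_arm(deltas=[[[0.018,0.0085,0],[0,0,0.8]],[[0.018,0.0085,-0.02],[0,0,0.8]],[[0.018,0.0085,-0.03],[0,0,0.8]],[[0.018,0.0085,-0.03],[0,0,0.8]],[[0.018,0.0085,-0.03],[0,0,0.8]]])

```text
time: 8.25
eef_pos: [0.6184, -0.0457, 0.1297]
orientation: [-0.054, 0.999, -0.002, -0.0]
force: [-0.7, 0.1, -1.0]
opening: 0.0212
```

Run:
```python
from h import *
s=r.state();print(s['eef_pos'],s['orientation'],s['force'])
p,d=vision.capture('side'); cv2.imwrite('pics/g_side.png',cv2.resize(p[160:250,220:350],None,fx=6,fy=6,interpolation=2))
```

```text
[ 0.6184 -0.0457  0.1297] [-0.0545  0.9985 -0.0018 -0.0002] [-0.6867  0.1377 -0.981 ]
```

View pics/g_side.png

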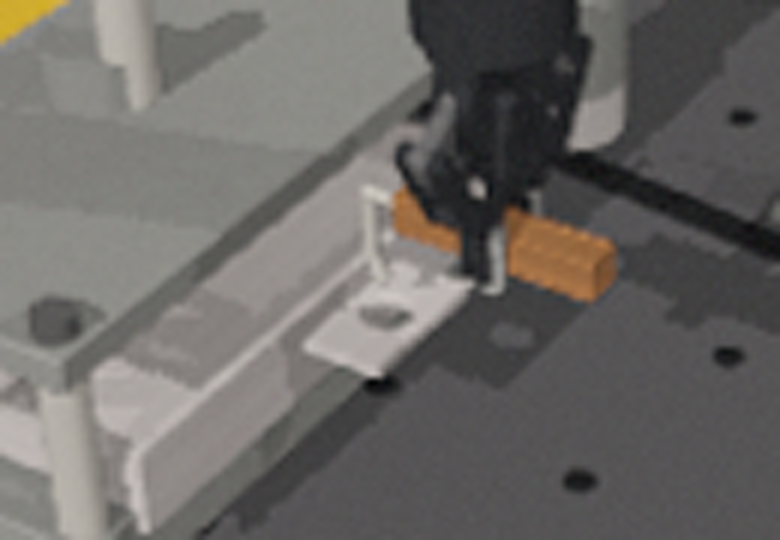

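Run:
```python
from h import *
print(atz('side',[[283.7,206.8]],.098)-atz('side',[[284.5,212.5]],.078), r.state()['eef_pos'])
```

```text
[[0.0016 0.0004 0.02  ]] [ 0.6192 -0.0457  0.1305]
```

Request:
move_arm(deltas=[[[-0.003,0,-0.01],[0,0,0]],[[-0.003,0,-0.02],[0,0,0]],[[-0.003,0,-0.03],[0,0,0]],[[-0.003,0,-0.041],[0,0,0]],[[-0.003,0,-0.041],[0,0,0]]])

```text
time: 8.72
eef_pos: [0.6139, -0.0456, 0.0864]
orientation: [-0.055, 0.999, -0.002, -0.002]
force: [-0.3, -0.0, -1.7]
opening: 0.0212
```

Run:
```python
from h import *
s=r.state();print(s['eef_pos'],s['orientation'],s['force'])
p,d=vision.capture('side'); cv2.imwrite('pics/h_side.png',cv2.resize(p[160:250,220:350],None,fx=6,fy=6,interpolation=2))
```

```text
[ 0.6139 -0.0456  0.0864] [-0.0545  0.9985 -0.0017 -0.0017] [-0.2865 -0.0253 -1.7211]
```

View pics/h_side.png

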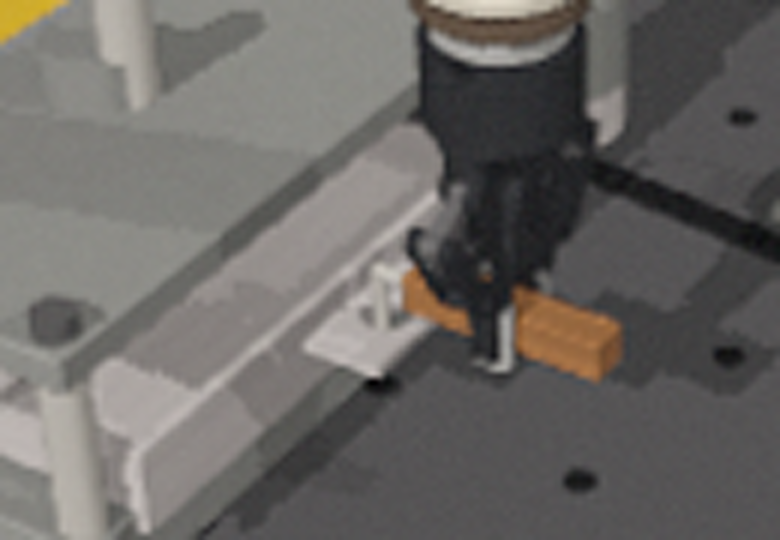

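Request:
move_arm(deltas=[[[-0.012,-0.0013,0],[0,0,0]],[[-0.024,-0.0026,0],[0,0,0]],[[-0.036,-0.004,0],[0,0,0]],[[-0.048,-0.0053,0],[0,0,0]],[[-0.06,-0.0066,0],[0,0,0]]])

```text
time: 9.18
eef_pos: [0.5557, -0.0523, 0.0881]
orientation: [-0.055, 0.999, -0.002, 0.0]
force: [2.3, -0.3, -2.8]
opening: 0.0213
```

Run:
```python
from h import *
s=r.state();print(s['eef_pos'],s['orientation'],s['force'])
p,d=vision.capture('side'); cv2.imwrite('pics/i_side.png',p[130:370,140:460].repeat(2,0).repeat(2,1))
print(nets.tip_of('side','finger_hole'),nets.tip_of('side','hook'))
```

```text
[ 0.5557 -0.0523  0.0881] [-0.0545  0.9985 -0.0019  0.0004] [ 2.3258 -0.2691 -2.8208]
[{'point': [0.6393, -0.0421, 0.0777], 'confidence': 0.95}] [{'point': [0.5514, -0.0488, 0.109], 'confidence': 0.77}]
```

View pics/i_side.png

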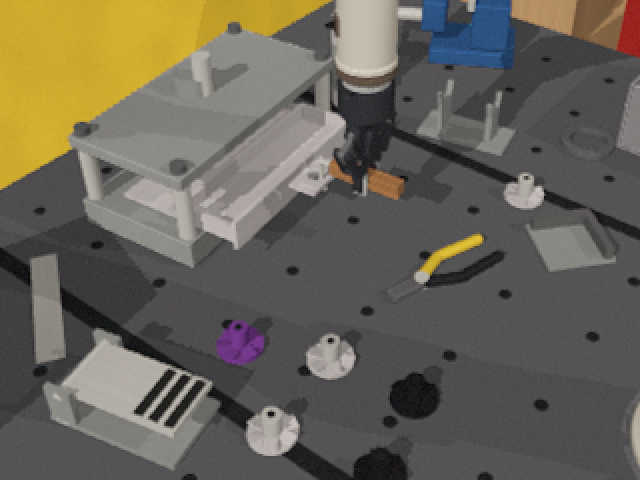

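The tray is coming, about 48 mm out so far, so I'll keep pulling.

Request:
move_arm(deltas=[[[-0.012,-0.0013,0],[0,0,0]],[[-0.024,-0.0026,0],[0,0,0]],[[-0.036,-0.004,0],[0,0,0]],[[-0.048,-0.0053,0],[0,0,0]],[[-0.06,-0.0066,0],[0,0,0]]])

```text
time: 9.75
eef_pos: [0.497, -0.0587, 0.0888]
orientation: [-0.055, 0.999, -0.002, 0.001]
force: [2.0, 0.6, -1.7]
opening: 0.0212
```

Request:
move_arm(deltas=[[[-0.008,-0.0009,0],[0,0,0]],[[-0.016,-0.0018,0],[0,0,0]],[[-0.022,-0.0024,0],[0,0,0]],[[-0.028,-0.003,0],[0,0,0]],[[-0.028,-0.003,0],[0,0,0]]])

```text
time: 10.17
eef_pos: [0.483, -0.0608, 0.0917]
orientation: [-0.055, 0.998, -0.003, 0.015]
force: [31.2, 2.3, -23.8]
opening: 0.0211
```

Run:
```python
from h import *
s=r.state();print(s['eef_pos'],s['orientation'],s['force'])
for n in ['side','scene']:
  p,d=vision.capture(n); cv2.imwrite(f'pics/j_{n}.png',p)
  for t in ['finger_hole','hook','tray','pedal_pad']: print(n,t,nets.tip_of(n,t))
```

```text
[ 0.483  -0.0608  0.0917] [-0.0554  0.9984 -0.0027  0.0147] [ 31.1924   2.3171 -23.8049]
side finger_hole [{'point': [0.5642, -0.0535, 0.0822], 'confidence': 0.65}, {'point': [0.3891, 0.4577, 0.0003], 'confidence': 0.36}]
side hook [{'point': [0.4778, -0.0591, 0.1133], 'confidence': 0.73}]
side tray [{'point': [0.6441, -0.0482, 0.0526], 'confidence': 0.71}]
side pedal_pad []
scene finger_hole [{'point': [0.5686, -0.0548, 0.0796], 'confidence': 0.75}]
scene hook [{'point': [0.4852, -0.0581, 0.1093], 'confidence': 0.77}, {'point': [0.5775, -0.3686, -0.0006], 'confidence': 0.61}]
scene tray [{'point': [0.6366, -0.0466, 0.0516], 'confidence': 0.62}]
scene pedal_pad [{'point': [0.5253, 0.3606, 0.0608], 'confidence': 0.84}, {'point': [0.4185, -0.2761, 0.0187], 'confidence': 0.52}]
```

View pics/j_side.png

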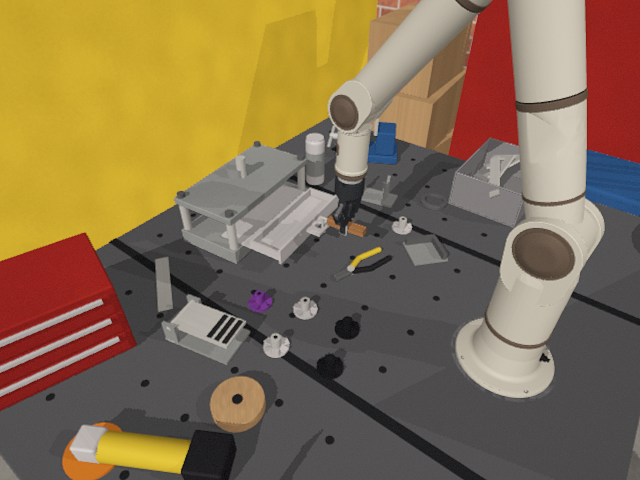

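Request:
move_arm(deltas=[[[0.004,0.0005,-0.002],[0,0,0]],[[0.007,0.0008,-0.003],[0,0,0]],[[0.01,0.001,-0.003],[0,0,0]],[[0.012,0.0013,-0.003],[0,0,0]],[[0.012,0.0013,-0.003],[0,0,0]]])

```text
time: 11.08
eef_pos: [0.4942, -0.0596, 0.0884]
orientation: [-0.055, 0.998, -0.003, 0.013]
force: [-0.1, -0.6, -1.9]
opening: 0.0207
```

Run:
```python
from h import *
s=r.state();print(s['eef_pos'],s['orientation'],s['force'])
for n in ['side','wrist']:
  p,d=vision.capture(n); cv2.imwrite(f'pics/k_{n}.png',p if n=='wrist' else cv2.resize(p[180:260,290:390],None,fx=7,fy=7))
```

```text
[ 0.4942 -0.0596  0.0884] [-0.0554  0.9984 -0.0026  0.0131] [-0.0989 -0.6117 -1.8648]
```

View pics/k_side.png

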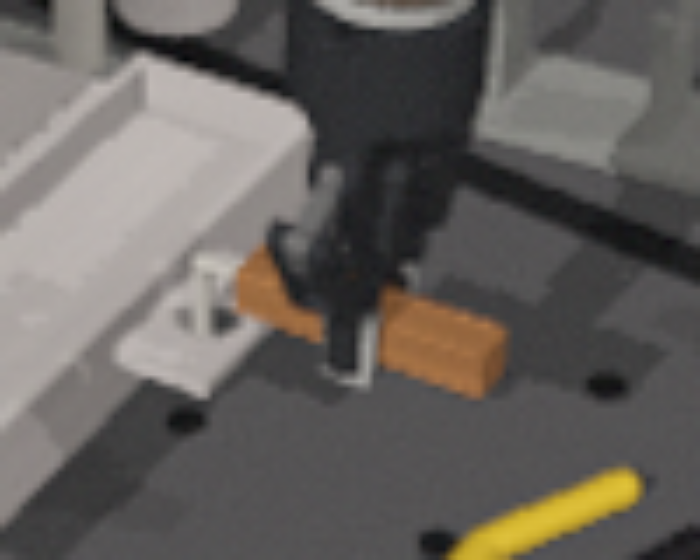

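View pics/k_wrist.png

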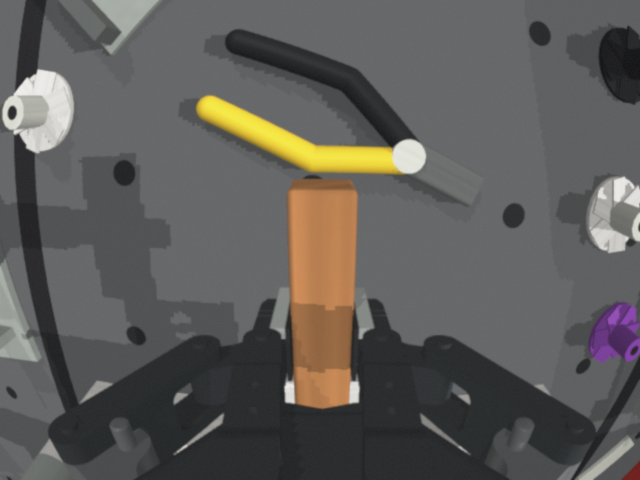

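```bash
cat >> h.py <<'E'
def need(pos=None,yaw=None):
    """delta to pos, and rotvec (deg) to tool-down with tool-y at world angle yaw (deg)"""
    s=r.state(); a=np.radians((yaw+90)/2); T=R.from_quat([np.cos(a),np.sin(a),0,0])
    rv=(T*R.from_quat(s['orientation']).inv()).as_rotvec(degrees=True)
    print('at',s['eef_pos'],'d',None if pos is None else np.array(pos)-s['eef_pos'],'rot',rv, 'F',s['force'],'t',s['time'])
E
python3 -c "
from h import *
need([.5777,-.3683,.0522],101.9); need(None,96.3)"
```

```text
at [ 0.4941 -0.0596  0.0884] d [ 0.0836 -0.3087 -0.0362] rot [0.1395 1.5395 5.554 ] F [ 0.7542  0.4667 -2.0866] t 11.1833
at [ 0.4941 -0.0596  0.0884] d None rot [ 0.2145  1.5302 -0.0457] F [ 0.7542  0.4667 -2.0866] t 11.1833
```

Request:
move_arm(deltas=[[[0,0,0.02],[0.2,1.5,0]],[[0,0,0.05],[0.2,1.5,0]],[[0,0,0.085],[0.2,1.5,0]],[[0,0,0.11],[0.2,1.5,0]],[[0.004,-0.015,0.12],[0.2,1.5,1]]])

```text
time: 11.6
eef_pos: [0.4992, -0.0719, 0.2122]
orientation: [-0.066, 0.998, 0.0, 0.003]
force: [0.1, -0.0, -1.7]
opening: 0.0208
```

Request:
move_arm(deltas=[[[0.01,-0.035,0],[0,0,1]],[[0.02,-0.07,0],[0,0,2]],[[0.03,-0.105,0],[0,0,3]],[[0.04,-0.14,0],[0,0,4]],[[0.05,-0.175,0],[0,0,4]]])

```text
time: 12.02
eef_pos: [0.5486, -0.2484, 0.2122]
orientation: [-0.101, 0.995, 0.001, 0.002]
force: [0.7, 0.4, -1.9]
opening: 0.0207
```

```bash
python3 -c "
from h import *
need([.5777,-.3683,.0522],101.9)"
```

```text
at [ 0.5486 -0.2484  0.2122] d [ 0.0291 -0.1199 -0.16  ] rot [-0.1106  0.2413  0.2781] F [ 0.7416  0.4285 -1.9041] t 12.0167
```

Request:
move_arm(deltas=[[[0.01,-0.04,0],[0,0.2,0.3]],[[0.02,-0.08,0],[0,0.2,0.3]],[[0.029,-0.119,-0.01],[0,0.2,0.3]],[[0.029,-0.12,-0.03],[0,0.2,0.3]],[[0.029,-0.12,-0.03],[0,0.2,0.3]]])

```text
time: 12.43
eef_pos: [0.5734, -0.3715, 0.1774]
orientation: [-0.101, 0.995, 0.002, -0.003]
force: [-1.2, 2.1, -3.0]
opening: 0.0212
```

```bash
python3 -c "
from h import *
need([.5777,-.3683,.0522],101.9)
p,d=vision.capture('side');cv2.imwrite('pics/l_side.png',cv2.resize(p[130:230,320:440],None,fx=6,fy=6))
p,d=vision.capture('wrist');cv2.imwrite('pics/l_w.png',p)
need([.5777,-.3683,.0522],101.9)
"
```

```text
at [ 0.5734 -0.3715  0.1774] d [ 0.0043  0.0032 -0.1252] rot [-0.2067 -0.3751  0.3113] F [-1.1558  2.1426 -3.0221] t 12.4333
at [ 0.5763 -0.3674  0.1806] d [ 0.0014 -0.0009 -0.1284] rot [-0.2648 -0.1485  0.0021] F [ 0.5613  0.976  -1.2973] t 12.5333
```

View pics/l_side.png

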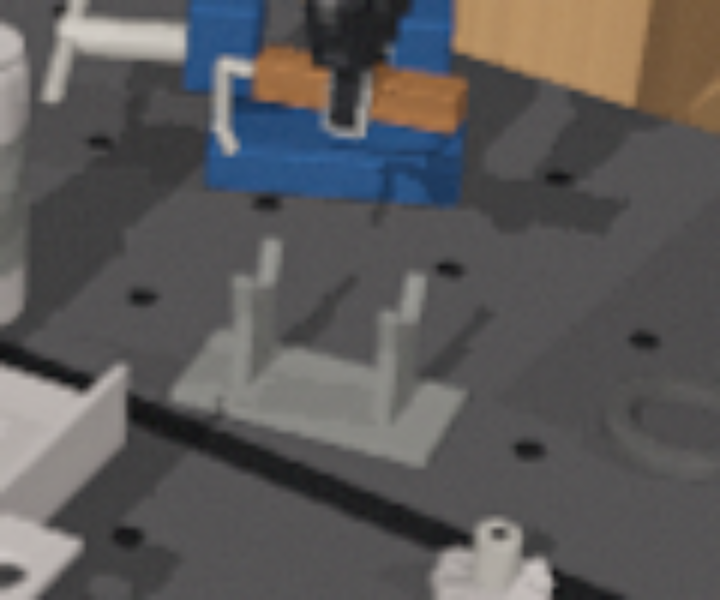

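View pics/l_w.png

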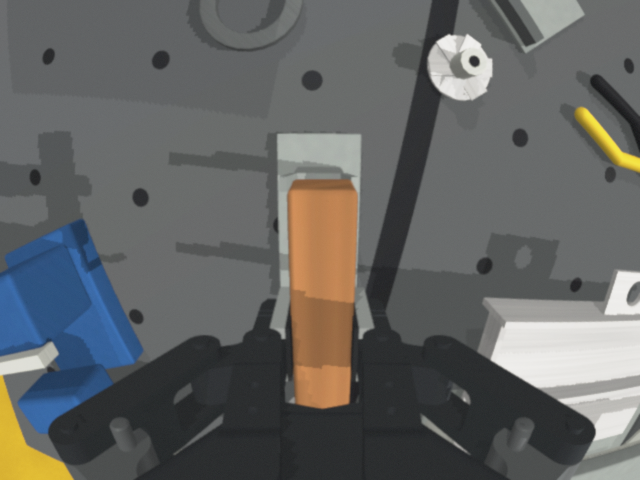

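Request:
move_arm(deltas=[[[0.001,-0.001,-0.03],[-0.2,-0.1,0]],[[0.001,-0.001,-0.06],[-0.2,-0.1,0]],[[0.001,-0.001,-0.09],[-0.2,-0.1,0]],[[0.001,-0.001,-0.1],[-0.2,-0.1,0]],[[0.001,-0.001,-0.1],[-0.2,-0.1,0]]])

```text
time: 12.95
eef_pos: [0.5759, -0.3654, 0.0783]
orientation: [-0.105, 0.994, 0.003, -0.002]
force: [-0.3, 0.4, -1.5]
opening: 0.0213
```

Request:
move_arm(deltas=[[[0,0,-0.008],[0,0,0]],[[0,0,-0.016],[0,0,0]],[[0,0,-0.023],[0,0,0]],[[0,0,-0.027],[0,0,0]],[[0,0,-0.027],[0,0,0]]])

```text
time: 13.37
eef_pos: [0.5767, -0.3659, 0.0529]
orientation: [-0.105, 0.995, 0.002, -0.002]
force: [-1.4, 0.6, 2.7]
opening: 0.0209
```

```bash
python3 -c "
from h import *
need([.5777,-.3683,.0522],101.9)"
```

```text
at [ 0.5767 -0.3659  0.0529] d [ 0.001  -0.0024 -0.0007] rot [-0.2312 -0.2059 -0.1115] F [-1.4163  0.6332  2.6542] t 13.3667
```

Request:
move_arm(deltas=[[[0.001,-0.002,0],[-0.2,-0.2,0]],[[0.001,-0.002,0],[-0.2,-0.2,0]]])

```text
time: 13.53
eef_pos: [0.5785, -0.3689, 0.0539]
orientation: [-0.104, 0.995, -0.001, 0.001]
force: [0.2, -0.6, -1.2]
opening: 0.021
```

Request:
move_arm(deltas=[[[0,0,0],[0,0,0]],[[0,0,0],[0,0,0]],[[0,0,0],[0,0,0]],[[0,0,0],[0,0,0]],[[0,0,0],[0,0,0]]], hand=-0.2)

```text
time: 13.95
eef_pos: [0.5785, -0.3688, 0.0539]
orientation: [-0.105, 0.995, -0.001, 0.001]
force: [-0.6, 0.1, -1.1]
opening: 0.051
```

Request:
move_arm(deltas=[[[0,0,0.02],[0,0,0]],[[0,0,0.05],[0,0,0]],[[0,0,0.09],[0,0,0]],[[0,0,0.12],[0,0,0]],[[-0.01,0.01,0.15],[0,0,0]]])

```text
time: 14.37
eef_pos: [0.5697, -0.3606, 0.206]
orientation: [-0.104, 0.995, -0.002, 0.002]
force: [0.9, -0.1, -0.8]
opening: 0.0516
```

```bash
python3 -c "
from h import *
for n in ['wrist','side','scene']:
  p,d=vision.capture(n);cv2.imwrite(f'pics/m_{n}.png',p)
  for t in ['hook','hook_stand','tray','rotor1_mid']: print(n,t,[(np.round(q['point'],4),round(q['confidence'],2)) for q in nets.tip_of(n,t)])
need([.4165,-.2745,.2],96.3)
"
```

```text
wrist hook [(array([ 0.5735, -0.3712,  0.0734]), 0.73)]
wrist hook_stand [(array([ 0.5755, -0.371 ,  0.0016]), 0.92)]
wrist tray [(array([ 0.5751, -0.3702,  0.0041]), 0.5)]
wrist rotor1_mid []
side hook [(array([ 0.5715, -0.368 ,  0.0733]), 0.7), (array([ 0.417 , -0.2719,  0.0179]), 0.56)]
side hook_stand [(array([ 0.5789, -0.3694,  0.0004]), 0.59)]
side tray [(array([ 0.6429, -0.0457,  0.0509]), 0.58)]
side rotor1_mid [(array([ 0.4356, -0.0162,  0.0025]), 0.69), (array([0.5199, 0.3616, 0.0562]), 0.66), (array([0.4463, 0.1707, 0.0137]), 0.63), (array([ 0.416 , -0.275 ,  0.0238]), 0.49)]
scene hook [(array([ 0.576 , -0.3652,  0.0712]), 0.61)]
scene hook_stand [(array([ 0.5796, -0.3662,  0.0033]), 0.98), (array([ 0.5777, -0.3689,  0.0732]), 0.49)]
scene tray [(array([ 0.6393, -0.0464,  0.0539]), 0.87), (array([ 0.5767, -0.3688,  0.0696]), 0.33)]
scene rotor1_mid [(array([0.4444, 0.1685, 0.0154]), 0.79), (array([ 0.3861,  0.459 , -0.0041]), 0.47)]
at [ 0.5684 -0.3589  0.2034] d [-0.1519  0.0844 -0.0034] rot [ 0.0463  0.0739 -5.6918] F [-0.4711  0.7391  0.5763] t 15.1167
```

View pics/m_wrist.png

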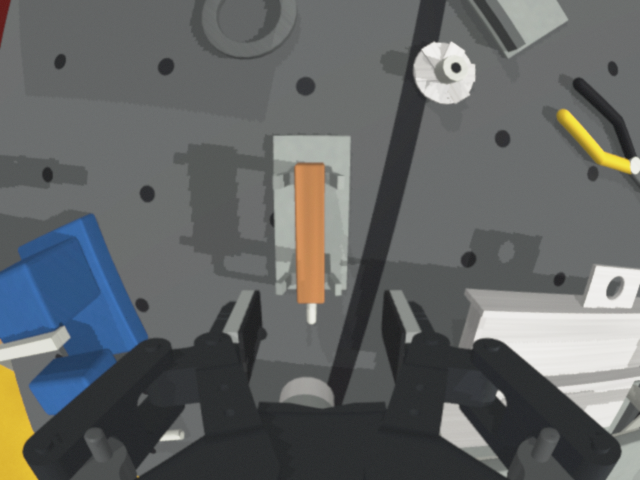

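View pics/m_scene.png

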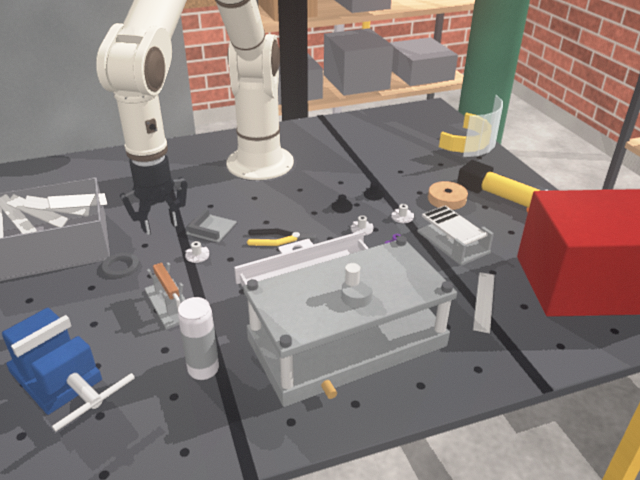

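Request:
move_arm(deltas=[[[-0.03,0.017,0],[0,0,-1]],[[-0.06,0.034,0],[0,0,-2]],[[-0.09,0.051,-0.02],[0,0,-3]],[[-0.12,0.068,-0.04],[0,0,-4]],[[-0.151,0.084,-0.06],[0,0,-5.5]]])

```text
time: 15.53
eef_pos: [0.4166, -0.2741, 0.1434]
orientation: [-0.056, 0.998, -0.001, 0.001]
force: [-0.1, -0.4, -0.5]
opening: 0.0514
```

Request:
move_arm(deltas=[[[0,0,0],[0,0,0]],[[0,0,0],[0,0,0]]], hand=-0.4)

```text
time: 15.7
eef_pos: [0.4128, -0.272, 0.1417]
orientation: [-0.056, 0.998, 0.001, -0.001]
force: [0.7, -0.2, 0.4]
opening: 0.06
```

```bash
python3 -c "
from h import *
need([.417,-.2748,.01],96.3)
p,d=vision.capture('wrist');cv2.imwrite('pics/n_w.png',p)
print(nets.tip_of('wrist','rotor1_mid'))
c=cloud('wrist',d)
for z0 in (.036,.006):
  m=(np.hypot(c[...,0]-.417,c[...,1]+.275)<.034)&(np.abs(c[...,2]-z0)<.003)&(d>0)
  print(m.sum(),cv2.minAreaRect((c[m][:,:2]*1000).astype(np.float32)))
need([.417,-.2748,.01],96.3)
"
```

```text
at [ 0.4128 -0.272   0.1417] d [ 0.0042 -0.0028 -0.1317] rot [-0.0749 -0.1024 -0.1412] F [ 0.6633 -0.2076  0.367 ] t 15.7
[{'point': [0.4308, -0.0157, 0.0016], 'confidence': 0.51}]
354 ((421.1744079589844, -280.7982177734375), (23.49705696105957, 23.394546508789062), 25.11905860900879)
1613 ((416.4037170410156, -274.8630065917969), (67.24378967285156, 66.38805389404297), 70.53746032714844)
at [ 0.4179 -0.2748  0.1442] d [-0.0009  0.     -0.1342] rot [ 0.1624  0.2995 -0.1813] F [-0.1696  0.6465 -0.1112] t 15.8
```

View pics/n_w.png

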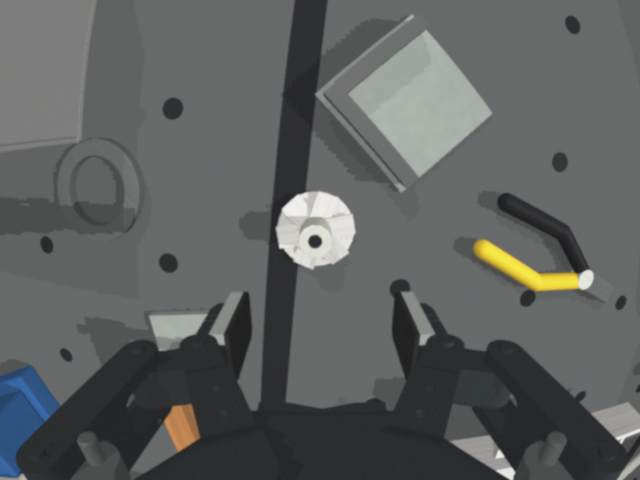

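Request:
move_arm(deltas=[[[-0.001,0,-0.035],[0,0,0]],[[-0.001,0,-0.07],[0,0,0]],[[-0.001,0,-0.1],[0,0,0]],[[-0.001,0,-0.115],[0,0,0]],[[-0.001,0,-0.115],[0,0,0]]])

```text
time: 16.22
eef_pos: [0.4169, -0.2746, 0.0266]
orientation: [-0.057, 0.998, -0.001, 0.001]
force: [-0.5, -0.4, 0.7]
opening: 0.0597
```

```bash
python3 -c "
from h import *
need([.417,-.2748,.01],96.3)"
```

```text
at [ 0.4169 -0.2746  0.0266] d [ 0.0001 -0.0002 -0.0166] rot [ 0.0692  0.1314 -0.2092] F [-0.4733 -0.3774  0.6809] t 16.2167
```

Request:
move_arm(deltas=[[[0,0,-0.008],[0,0,0]],[[0,0,-0.015],[0,0,0]],[[0,0,-0.016],[0,0,0]],[[0,0,-0.016],[0,0,0]]])

```text
time: 16.55
eef_pos: [0.4176, -0.275, 0.0109]
orientation: [-0.057, 0.998, -0.001, 0.002]
force: [0.6, 0.1, 0.5]
opening: 0.0598
```

Request:
move_arm(deltas=[[[0,0,0],[0,0,0]],[[0,0,0],[0,0,0]],[[0,0,0],[0,0,0]],[[0,0,0],[0,0,0]],[[0,0,0],[0,0,0]]], hand=1, force=40)

```text
time: 16.97
eef_pos: [0.4182, -0.2754, 0.0119]
orientation: [-0.057, 0.998, -0.001, 0.002]
force: [-0.6, -0.4, 6.3]
opening: 0.0226
```

Request:
move_arm(deltas=[[[0,0,0],[0,0,0]],[[0,0,0],[0,0,0]]])

```text
time: 17.13
eef_pos: [0.4183, -0.2754, 0.0121]
orientation: [-0.057, 0.998, -0.001, 0.002]
force: [-0.5, 0.3, -2.1]
opening: 0.0225
```

```bash
python3 -c "
from h import *
need([.417,-.2748,.01],96.3)
im,hm=top(['side','scene'],0.5,0.8,-.25,.15,.002)
# tray walls from depth: points z .06-.1 
for n in ['side','scene']:
  p,d=vision.capture(n);c=cloud(n,d)
  m=(np.abs(c[...,2]-.0905)<.003)&(c[...,0]>.5)&(c[...,0]<.65)&(np.abs(c[...,1]+.05)<.2)&(d>0)
  P=c[m];print(n,'front top',len(P),cv2.minAreaRect((P[:,:2]*1000).astype(np.float32)))
  m=(np.abs(c[...,2]-.052)<.003)&(c[...,0]>.5)&(c[...,0]<.72)&(np.abs(c[...,1]+.05)<.2)&(d>0)
  P=c[m];print(n,'floor',len(P),cv2.minAreaRect((P[:,:2]*1000).astype(np.float32)))
"
```

```text
at [ 0.4183 -0.2754  0.0121] d [-0.0013  0.0006 -0.0021] rot [ 0.1504  0.2803 -0.2081] F [-0.4843  0.3128 -2.109 ] t 17.1333
side front top 192 ((589.1832885742188, -51.665740966796875), (10.034648895263672, 330.2129211425781), 6.331883430480957)
side floor 1599 ((661.4537353515625, -33.74980163574219), (157.0103302001953, 351.4024658203125), 6.383588790893555)
scene front top 349 ((591.719970703125, -50.967010498046875), (15.185150146484375, 330.68206787109375), 6.27467155456543)
scene floor 629 ((601.2340087890625, -55.7374267578125), (26.23927879333496, 318.6856689453125), 6.127702236175537)
```

Request:
move_arm(deltas=[[[0,0,0.02],[0,0,0]],[[0,0,0.055],[0,0,0]],[[0,0,0.095],[0,0,0]],[[0.01,0.005,0.125],[0,0,0]],[[0.03,0.017,0.15],[0,0,0]]])

```text
time: 17.75
eef_pos: [0.4461, -0.2607, 0.1641]
orientation: [-0.054, 0.999, -0.002, 0.002]
force: [0.6, -0.5, -1.5]
opening: 0.0225
```

Request:
move_arm(deltas=[[[0.033,0.019,0],[0,0,0]],[[0.066,0.038,0],[0,0,0]],[[0.099,0.057,0],[0,0,0]],[[0.132,0.076,0],[0,0,0]],[[0.165,0.095,0],[0,0,0]]])

```text
time: 18.17
eef_pos: [0.6121, -0.1645, 0.1638]
orientation: [-0.054, 0.999, -0.002, 0.002]
force: [0.4, -0.4, -3.1]
opening: 0.0226
```

```bash
python3 -c "
from h import *
need([.6528,-.1401,.066],96.3)
p,d=vision.capture('wrist');cv2.imwrite('pics/o_w.png',p)
"
```

```text
at [ 0.6121 -0.1645  0.1638] d [ 0.0407  0.0244 -0.0978] rot [0.2201 0.1927 0.0966] F [ 0.3847 -0.4055 -3.0604] t 18.1667
```

View pics/o_w.png

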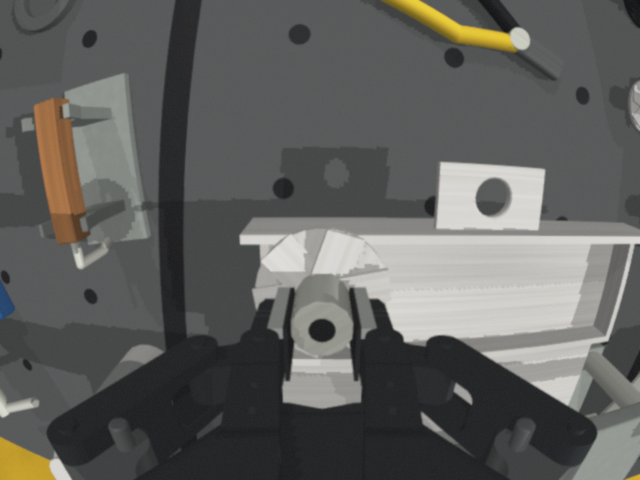

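The rotor hub is in the jaws at (322,330), level and above the tray. Next I'll move over its slot and go down.

Request:
move_arm(deltas=[[[0.02,0.012,0],[0.2,0.2,0]],[[0.04,0.024,-0.01],[0.2,0.2,0]],[[0.04,0.024,-0.04],[0.2,0.2,0]],[[0.04,0.024,-0.065],[0.2,0.2,0]],[[0.04,0.024,-0.065],[0.2,0.2,0]]])

```text
time: 18.63
eef_pos: [0.6548, -0.1315, 0.0922]
orientation: [-0.059, 0.998, 0.003, -0.002]
force: [-2.3, -0.5, -3.1]
opening: 0.0225
```

```bash
python3 -c "
from h import *
need([.6528,-.1401,.066],96.3)
p,d=vision.capture('side');cv2.imwrite('pics/p_side.png',cv2.resize(p[150:270,220:380],None,fx=5,fy=5))
need([.6528,-.1401,.066],96.3)
"
```

```text
at [ 0.6548 -0.1315  0.0922] d [-0.002  -0.0086 -0.0262] rot [-0.318  -0.2551 -0.4309] F [-2.3028 -0.4748 -3.0657] t 18.6333
at [ 0.656  -0.1324  0.0948] d [-0.0032 -0.0077 -0.0288] rot [-0.2791 -0.0981 -0.379 ] F [ 0.1912 -0.2484 -1.315 ] t 18.6833
```

View pics/p_side.png

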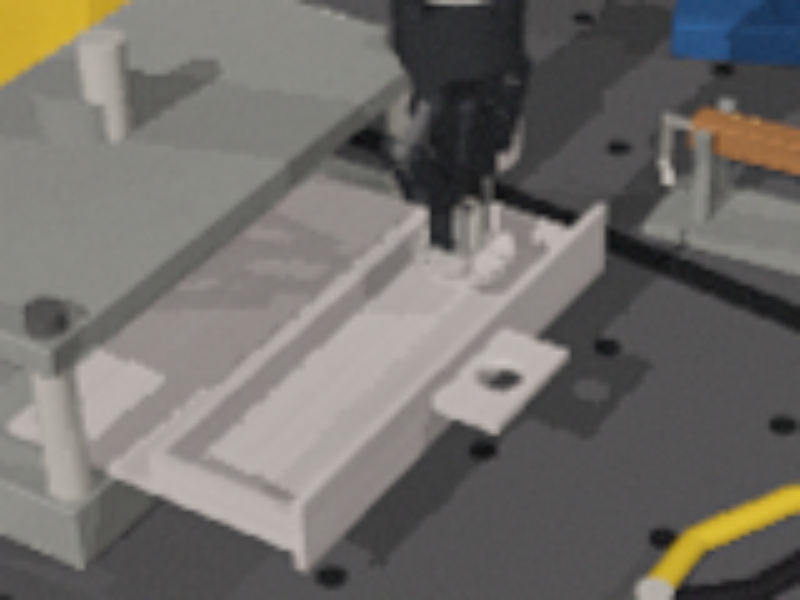

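Request:
move_arm(deltas=[[[-0.003,-0.008,0],[-0.2,0,-0.3]],[[-0.003,-0.008,-0.01],[-0.2,0,-0.3]],[[-0.003,-0.008,-0.02],[-0.2,0,-0.3]],[[-0.003,-0.008,-0.027],[-0.2,0,-0.3]],[[-0.003,-0.008,-0.0275],[-0.2,0,-0.3]]])

```text
time: 19.1
eef_pos: [0.6518, -0.1402, 0.0659]
orientation: [-0.055, 0.998, 0.001, -0.002]
force: [0.5, 0.0, -2.1]
opening: 0.0227
```

```bash
python3 -c "
from h import *
need([.6528,-.1401,.064],96.3)
"
```

```text
at [ 0.6518 -0.1402  0.0659] d [ 0.001   0.0001 -0.0019] rot [-0.1149 -0.2164 -0.062 ] F [ 0.5277  0.0313 -2.0756] t 19.1
```

Request:
move_arm(deltas=[[[0,0,-0.0015],[0,0,0]],[[0,0,-0.002],[0,0,0]],[[0,0,-0.002],[0,0,0]]])

```text
time: 19.35
eef_pos: [0.6521, -0.1401, 0.0643]
orientation: [-0.056, 0.998, 0.001, -0.002]
force: [-0.7, 0.5, -2.2]
opening: 0.0227
```

Request:
move_arm(deltas=[[[0,0,0],[0,0,0]],[[0,0,0],[0,0,0]],[[0,0,0],[0,0,0]],[[0,0,0],[0,0,0]]], hand=-0.1)

```text
time: 19.68
eef_pos: [0.6525, -0.1401, 0.0646]
orientation: [-0.056, 0.998, 0.001, -0.001]
force: [0.5, 0.9, 0.6]
opening: 0.047
```

Request:
move_arm(deltas=[[[0,0,0.015],[0,0,0]],[[0,0,0.04],[0,0,0]],[[0,0,0.075],[0,0,0]],[[0,0.01,0.11],[0,0,0]],[[-0.015,0.03,0.135],[0,0,0]]])

```text
time: 20.1
eef_pos: [0.6404, -0.1136, 0.2044]
orientation: [-0.054, 0.999, -0.001, 0.002]
force: [0.7, 0.1, 0.7]
opening: 0.047
```

```bash
python3 -c "
from h import *
need([.445,.168,.2],96.3)
p,d=vision.capture('wrist');cv2.imwrite('pics/q_w.png',p)
p,d=vision.capture('side');cv2.imwrite('pics/q_s.png',p)
c=cloud('side',d)
for q in [(.445,.168),(.43,.297),(.6528,-.1401)]:
  m=(np.hypot(c[...,0]-q[0],c[...,1]-q[1])<.05)&(np.abs(c[...,2]-(.036 if q[0]<.5 else .088))<.003)&(d>0)
  print(m.sum(), cv2.minAreaRect((c[m][:,:2]*1000).astype(np.float32)) if m.sum()>5 else '')
"
```

```text
at [ 0.6404 -0.1136  0.2044] d [-0.1954  0.2816 -0.0044] rot [0.0564 0.2414 0.1656] F [0.6858 0.1434 0.6642] t 20.1
57 ((441.9413146972656, 167.5851287841797), (20.450101852416992, 23.51058578491211), 10.914392471313477)
73 ((425.9602355957031, 297.3611145019531), (22.2531681060791, 22.75923728942871), 3.3548431396484375)
27 ((646.92333984375, -140.07017517089844), (18.244863510131836, 21.490968704223633), 37.11675262451172)
```

View pics/q_w.png

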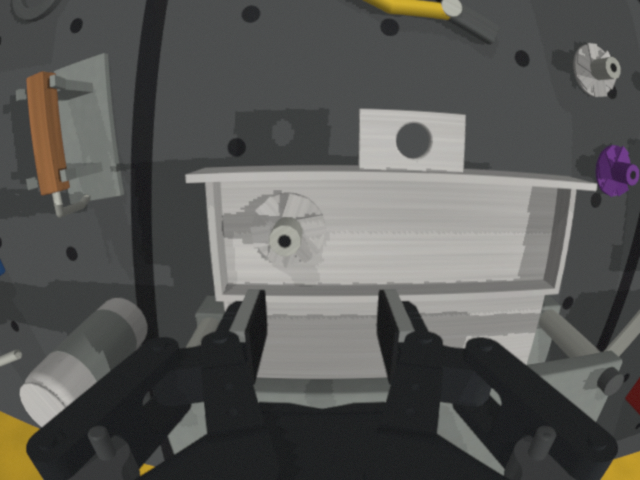

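View pics/q_s.png

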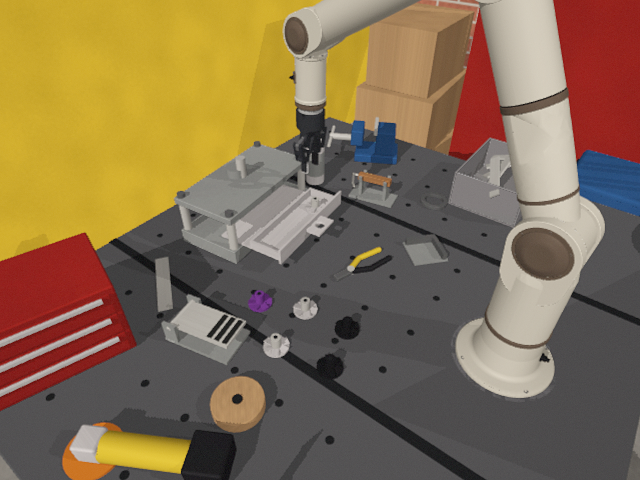

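The first rotor is flat in the tray at (285,240) in the wrist view. On to the rotor at (0.445, 0.168).

Request:
move_arm(deltas=[[[-0.02,0.03,0],[0,0.2,0]],[[-0.041,0.06,0],[0,0.2,0]],[[-0.062,0.09,0],[0,0.2,0]],[[-0.083,0.12,0],[0,0.2,0]],[[-0.104,0.15,0],[0,0.2,0]]], hand=-0.4)

```text
time: 20.62
eef_pos: [0.5351, 0.0444, 0.2074]
orientation: [-0.057, 0.998, 0.001, 0.002]
force: [1.3, 0.6, 0.1]
opening: 0.06
```

Request:
move_arm(deltas=[[[-0.02,0.029,0],[0,0,0]],[[-0.041,0.058,0],[0,0,0]],[[-0.062,0.09,-0.02],[0,0,0]],[[-0.083,0.12,-0.04],[0,0,0]],[[-0.091,0.131,-0.05],[0,0,0]]])

```text
time: 21.03
eef_pos: [0.4401, 0.1793, 0.1564]
orientation: [-0.06, 0.998, 0.002, 0.001]
force: [-0.7, -0.4, 0.0]
opening: 0.06
```

Request:
move_arm(deltas=[[[0,0,0],[0,0,0]],[[0,0,0],[0,0,0]]])

```text
time: 21.2
eef_pos: [0.439, 0.1799, 0.1563]
orientation: [-0.062, 0.998, 0.002, 0.0]
force: [0.3, -0.5, -0.3]
opening: 0.0597
```

```bash
python3 -c "
from h import *
need([.445,.168,.0115],96.3)
p,d=vision.capture('wrist');k=cal('wrist');cv2.imwrite('pics/r_w.png',p)
print([q for q in nets.tip_of('wrist','rotor1_mid')])
need([.445,.168,.0115],96.3)
c=cloud('wrist',d)
m=(np.hypot(c[...,0]-.445,c[...,1]-.168)<.034)&(np.abs(c[...,2]-.036)<.003)&(d>0)
print(m.sum(),cv2.minAreaRect((c[m][:,:2]*1000).astype(np.float32)))
"
```

```text
at [0.439  0.1799 0.1563] d [ 0.006  -0.0119 -0.1448] rot [-0.2149  0.0332 -0.7588] F [ 0.342  -0.5298 -0.2859] t 21.2
[{'point': [0.4443, 0.1679, 0.022], 'confidence': 0.96}]
at [0.4416 0.1783 0.1573] d [ 0.0034 -0.0103 -0.1458] rot [-0.2358  0.2164 -0.4951] F [0.1231 0.5278 0.1932] t 21.3
774 ((447.16424560546875, 164.7777099609375), (23.205469131469727, 23.070798873901367), 8.161639213562012)
```

View pics/r_w.png

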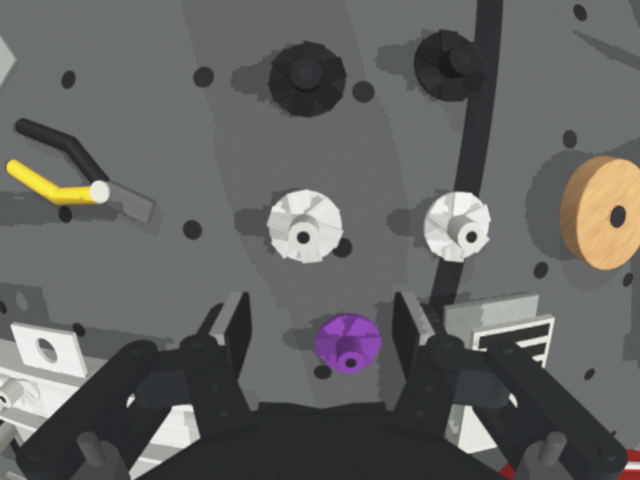

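Request:
move_arm(deltas=[[[0.003,-0.01,-0.035],[-0.2,0.2,-0.5]],[[0.003,-0.01,-0.07],[-0.2,0.2,-0.5]],[[0.003,-0.01,-0.1],[-0.2,0.2,-0.5]],[[0.003,-0.01,-0.115],[-0.2,0.2,-0.5]],[[0.003,-0.01,-0.115],[-0.2,0.2,-0.5]]])

```text
time: 21.72
eef_pos: [0.4441, 0.1653, 0.0399]
orientation: [-0.053, 0.999, -0.001, -0.002]
force: [-0.6, 0.1, -0.4]
opening: 0.0601
```

```bash
python3 -c "
from h import *
need([.4447,.168,.0115],96.3)"
```

```text
at [0.4441 0.1653 0.0399] d [ 0.0006  0.0027 -0.0284] rot [ 0.1255 -0.2112  0.2067] F [-0.6371  0.1468 -0.4325] t 21.7167
```

Request:
move_arm(deltas=[[[0.0005,0.0025,-0.012],[0,0,0]],[[0.0005,0.0025,-0.023],[0,0,0]],[[0.0005,0.0025,-0.028],[0,0,0]],[[0.0005,0.0025,-0.028],[0,0,0]]])

```text
time: 22.05
eef_pos: [0.4449, 0.1671, 0.0117]
orientation: [-0.053, 0.999, -0.001, -0.002]
force: [-0.0, -0.6, 0.8]
opening: 0.0597
```

Request:
move_arm(deltas=[[[0,0,0],[0,0,0]],[[0,0,0],[0,0,0]],[[0,0,0],[0,0,0]],[[0,0,0],[0,0,0]],[[0,0,0],[0,0,0]]], hand=1)

```text
time: 22.47
eef_pos: [0.4456, 0.1673, 0.0127]
orientation: [-0.053, 0.999, -0.001, -0.001]
force: [-1.3, 0.3, 6.9]
opening: 0.0227
```

Request:
move_arm(deltas=[[[0,0,0],[0,0,0]],[[0,0,0],[0,0,0]]])

```text
time: 22.63
eef_pos: [0.4457, 0.1674, 0.013]
orientation: [-0.053, 0.999, -0.001, -0.001]
force: [0.0, 1.3, -0.8]
opening: 0.0229
```

Request:
move_arm(deltas=[[[0,0,0.02],[0,0,0]],[[0,0,0.055],[0,0,0]],[[0,0,0.09],[0,0,0]],[[0,0,0.13],[0,0,0]],[[0.015,-0.02,0.155],[0,0,0]]])

```text
time: 23.05
eef_pos: [0.459, 0.152, 0.1711]
orientation: [-0.056, 0.998, 0.001, -0.001]
force: [0.8, 1.1, -3.0]
opening: 0.0228
```

Request:
move_arm(deltas=[[[0.024,-0.029,0],[0,0,0]],[[0.048,-0.058,0],[0,0,0]],[[0.072,-0.087,0],[0,0,0]],[[0.096,-0.116,0],[0,0,0]],[[0.12,-0.145,0],[0,0,0]]])

```text
time: 23.47
eef_pos: [0.5795, 0.0056, 0.171]
orientation: [-0.056, 0.998, 0.001, -0.001]
force: [1.3, -0.2, -2.0]
opening: 0.0229
```

```bash
python3 -c "
from h import *
need([.6424,-.0457,.066],96.3)"
```

```text
at [0.5795 0.0056 0.171 ] d [ 0.0629 -0.0513 -0.105 ] rot [-0.0722 -0.086  -0.1704] F [ 1.2745 -0.2103 -1.9528] t 23.4667
```

Request:
move_arm(deltas=[[[0.03,-0.025,0],[0,0,0]],[[0.06,-0.048,0],[0,0,0]],[[0.063,-0.051,-0.02],[0,0,0]],[[0.063,-0.051,-0.055],[0,0,0]],[[0.063,-0.051,-0.07],[0,0,0]]])

```text
time: 23.88
eef_pos: [0.6405, -0.0465, 0.0968]
orientation: [-0.056, 0.998, 0.001, -0.003]
force: [-1.4, -0.5, -3.1]
opening: 0.0226
```

Request:
move_arm(deltas=[[[0,0,0],[0,0,0]],[[0,0,0],[0,0,0]]])

```text
time: 24.05
eef_pos: [0.6383, -0.0465, 0.0946]
orientation: [-0.056, 0.998, 0.001, -0.006]
force: [0.4, -0.5, -1.7]
opening: 0.0225
```

```bash
python3 -c "
from h import *
need([.6424,-.0457,.065],96.3)
p,d=vision.capture('side');cv2.imwrite('pics/s_side.png',cv2.resize(p[150:270,220:380],None,fx=5,fy=5))
"
```

```text
at [ 0.6383 -0.0465  0.0946] d [ 0.0041  0.0008 -0.0296] rot [-0.0796 -0.6574 -0.0641] F [ 0.3558 -0.4657 -1.7351] t 24.05
```

View pics/s_side.png

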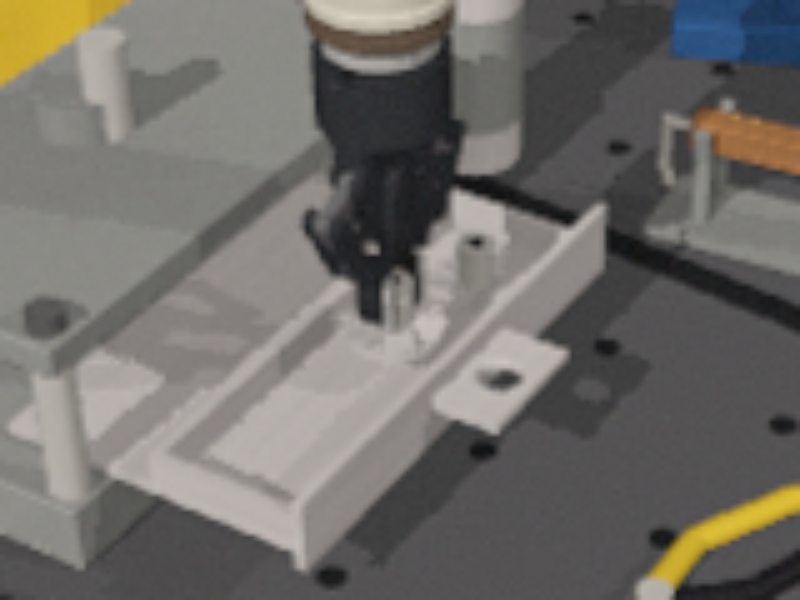

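Request:
move_arm(deltas=[[[0.004,0.001,-0.01],[0,-0.6,0]],[[0.004,0.001,-0.02],[0,-0.6,0]],[[0.004,0.001,-0.027],[0,-0.6,0]],[[0.004,0.001,-0.029],[0,-0.6,0]],[[0.004,0.001,-0.029],[0,-0.6,0]]])

```text
time: 24.52
eef_pos: [0.6434, -0.0454, 0.0671]
orientation: [-0.056, 0.998, 0.001, 0.001]
force: [0.1, -0.1, -1.4]
opening: 0.0229
```

Request:
move_arm(deltas=[[[0,0,0],[0,0,0]],[[0,0,0],[0,0,0]]])

```text
time: 24.68
eef_pos: [0.6437, -0.0454, 0.0676]
orientation: [-0.056, 0.998, 0.001, 0.001]
force: [-0.3, -0.0, -0.7]
opening: 0.0226
```

```bash
python3 -c "
from h import *
need([.6424,-.0457,.065],96.3)"
```

```text
at [ 0.6437 -0.0454  0.0676] d [-0.0013 -0.0003 -0.0026] rot [-0.0668  0.1212 -0.0881] F [-0.3351 -0.0241 -0.6605] t 24.6833
```

Request:
move_arm(deltas=[[[0,0,-0.0015],[0,0,0]],[[0,0,-0.0025],[0,0,0]],[[0,0,-0.0025],[0,0,0]]])

```text
time: 24.93
eef_pos: [0.6437, -0.0455, 0.0651]
orientation: [-0.056, 0.998, 0.001, 0.001]
force: [1.2, -0.2, -1.6]
opening: 0.0227
```

Request:
move_arm(deltas=[[[0,0,0],[0,0,0]],[[0,0,0],[0,0,0]],[[0,0,0],[0,0,0]],[[0,0,0],[0,0,0]]], hand=-0.1)

```text
time: 25.27
eef_pos: [0.644, -0.0455, 0.0654]
orientation: [-0.056, 0.998, 0.001, 0.001]
force: [-0.5, 0.1, -1.1]
opening: 0.0469
```

Request:
move_arm(deltas=[[[0,0,0.015],[0,0,0]],[[0,0,0.04],[0,0,0]],[[0,0,0.075],[0,0,0]],[[-0.005,0.01,0.11],[0,0,0]],[[-0.02,0.03,0.13],[0,0,0]]])

```text
time: 25.68
eef_pos: [0.6272, -0.019, 0.1998]
orientation: [-0.053, 0.999, -0.001, 0.005]
force: [1.2, 0.2, 1.4]
opening: 0.047
```

```bash
python3 -c "
from h import *
need([.4285,.297,.2],96.3)
p,d=vision.capture('wrist');cv2.imwrite('pics/t_w.png',p)
p,d=vision.capture('side');cv2.imwrite('pics/t_s.png',p)
c=cloud('side',d)
for q in [(.4285,.297),(.6528,-.1401),(.642,-.0457)]:
  m=(np.hypot(c[...,0]-q[0],c[...,1]-q[1])<.05)&(np.abs(c[...,2]-(.036 if q[0]<.5 else .088))<.003)&(d>0)
  print(m.sum(), cv2.minAreaRect((c[m][:,:2]*1000).astype(np.float32)) if m.sum()>5 else '')
"
```

```text
at [ 0.6272 -0.019   0.1998] d [-0.1987  0.316   0.0002] rot [0.0584 0.557  0.2043] F [1.2368 0.1739 1.3924] t 25.6833
67 ((426.0400085449219, 296.7506408691406), (21.705650329589844, 21.79519271850586), 11.686141967773438)
28 ((645.8175659179688, -138.67794799804688), (18.150135040283203, 26.159255981445312), 37.17788314819336)
36 ((638.832763671875, -43.258358001708984), (21.495655059814453, 25.60240364074707), 17.845592498779297)
```

View pics/t_w.png

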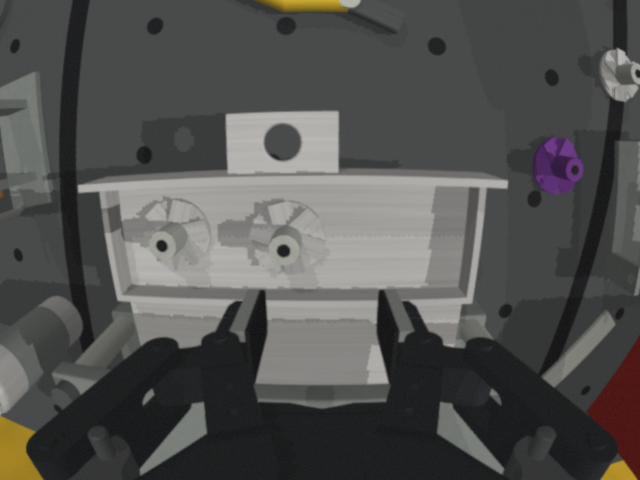

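Request:
move_arm(deltas=[[[-0.021,0.033,0.01],[0,0.2,0]],[[-0.042,0.066,0.01],[0,0.4,0]],[[-0.063,0.099,0.01],[0,0.5,0]],[[-0.084,0.132,0.01],[0,0.5,0]],[[-0.105,0.165,0],[0,0.5,0]]], hand=-0.4)

```text
time: 26.2
eef_pos: [0.5208, 0.1551, 0.2017]
orientation: [-0.058, 0.998, 0.002, 0.002]
force: [1.2, -0.5, 0.5]
opening: 0.0599
```

Request:
move_arm(deltas=[[[-0.021,0.033,0],[0,0,0]],[[-0.042,0.066,-0.01],[0,0,0]],[[-0.063,0.099,-0.03],[0,0,0]],[[-0.085,0.135,-0.05],[0,0,0]],[[-0.09,0.145,-0.06],[0,0,0]]])

```text
time: 26.62
eef_pos: [0.4267, 0.3041, 0.14]
orientation: [-0.06, 0.998, 0.003, 0.001]
force: [0.0, 0.6, -0.5]
opening: 0.0599
```

Request:
move_arm(deltas=[[[0,0,0],[0,0,0]],[[0,0,0],[0,0,0]]])

```text
time: 26.78
eef_pos: [0.4247, 0.3048, 0.1386]
orientation: [-0.062, 0.998, 0.002, -0.0]
force: [0.6, -0.2, 0.4]
opening: 0.0596
```

```bash
python3 -c "
from h import *
p,d=vision.capture('wrist');cv2.imwrite('pics/u_w.png',p)
print([q for q in nets.tip_of('wrist','rotor1_mid')])
need([.4285,.2968,.0125],96.3)
c=cloud('wrist',d)
m=(np.hypot(c[...,0]-.4285,c[...,1]-.297)<.034)&(np.abs(c[...,2]-.036)<.003)&(d>0)
print(m.sum(),cv2.minAreaRect((c[m][:,:2]*1000).astype(np.float32)))
"
```

```text
[{'point': [0.5222, 0.3566, 0.0583], 'confidence': 0.73}]
at [0.4278 0.3029 0.1401] d [ 0.0007 -0.0061 -0.1276] rot [-0.2919  0.136  -0.53  ] F [-0.0641  0.0482  0.7804] t 26.8833
759 ((431.3357238769531, 293.2319030761719), (22.731555938720703, 22.954248428344727), 19.710100173950195)
```

View pics/u_w.png

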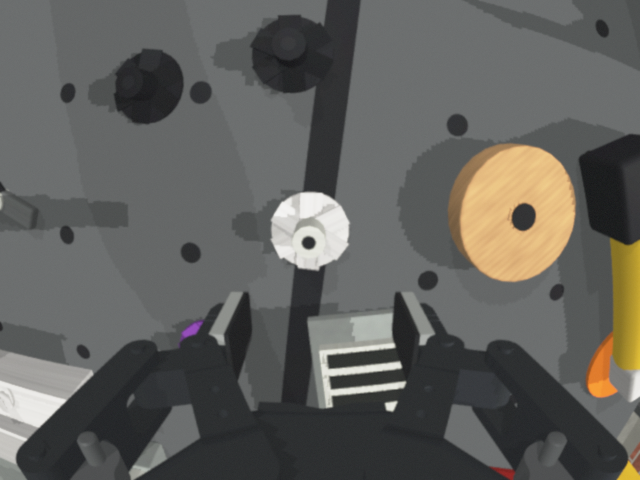

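Request:
move_arm(deltas=[[[0.001,-0.0065,-0.03],[-0.3,0.1,-0.5]],[[0.001,-0.0065,-0.06],[-0.3,0.1,-0.5]],[[0.001,-0.0065,-0.085],[-0.3,0.1,-0.5]],[[0.001,-0.0065,-0.098],[-0.3,0.1,-0.5]],[[0.001,-0.0065,-0.098],[-0.3,0.1,-0.5]]])

```text
time: 27.3
eef_pos: [0.4289, 0.2929, 0.0399]
orientation: [-0.053, 0.999, -0.002, -0.001]
force: [0.4, 0.3, 0.1]
opening: 0.0597
```

```bash
python3 -c "
from h import *
need([.4285,.2963,.0125],96.3)"
```

```text
at [0.4289 0.2929 0.0399] d [-0.0004  0.0034 -0.0274] rot [ 0.2145 -0.1257  0.1854] F [0.354  0.256  0.0696] t 27.3
```

Request:
move_arm(deltas=[[[0,0.003,-0.012],[0,0,0]],[[0,0.003,-0.022],[0,0,0]],[[0,0.003,-0.0275],[0,0,0]],[[0,0.003,-0.0275],[0,0,0]]])

```text
time: 27.63
eef_pos: [0.4292, 0.295, 0.0121]
orientation: [-0.053, 0.999, -0.002, -0.001]
force: [-0.0, -0.3, 0.2]
opening: 0.0598
```

Request:
move_arm(deltas=[[[0,0,0],[0,0,0]],[[0,0,0],[0,0,0]],[[0,0,0],[0,0,0]],[[0,0,0],[0,0,0]],[[0,0,0],[0,0,0]]], hand=1)

```text
time: 28.05
eef_pos: [0.4298, 0.2954, 0.013]
orientation: [-0.053, 0.999, -0.002, -0.001]
force: [-0.4, -0.6, 6.2]
opening: 0.0227
```

Request:
move_arm(deltas=[[[0,0,0],[0,0,0]],[[0,0,0],[0,0,0]]])

```text
time: 28.22
eef_pos: [0.4299, 0.2955, 0.0132]
orientation: [-0.053, 0.999, -0.002, -0.001]
force: [0.2, 0.4, -2.1]
opening: 0.0229
```

Request:
move_arm(deltas=[[[0,0,0.02],[0,0,0]],[[0,0,0.055],[0,0,0]],[[0,0,0.09],[0,0,0]],[[0,0,0.13],[0,0,0]],[[0.015,-0.02,0.155],[0,0,0]]])

```text
time: 28.63
eef_pos: [0.4425, 0.2809, 0.1715]
orientation: [-0.057, 0.998, 0.001, -0.0]
force: [1.1, 0.6, -1.2]
opening: 0.0224
```

Request:
move_arm(deltas=[[[0.025,-0.031,0],[0,0,0]],[[0.05,-0.062,0],[0,0,0]],[[0.075,-0.093,0],[0,0,0]],[[0.1,-0.124,0],[0,0,0]],[[0.125,-0.155,0],[0,0,0]]])

```text
time: 29.05
eef_pos: [0.5678, 0.1242, 0.1713]
orientation: [-0.057, 0.998, 0.001, -0.0]
force: [0.5, 0.6, -1.7]
opening: 0.0224
```

```bash
python3 -c "
from h import *
need([.632,.0487,.066],96.3)"
```

```text
at [0.5678 0.1242 0.1713] d [ 0.0642 -0.0755 -0.1053] rot [-0.0574 -0.049  -0.2323] F [ 0.5306  0.6212 -1.7154] t 29.05
```

Request:
move_arm(deltas=[[[0.025,-0.03,0],[0,0,0]],[[0.05,-0.06,0],[0,0,0]],[[0.064,-0.0755,-0.015],[0,0,0]],[[0.064,-0.0755,-0.045],[0,0,0]],[[0.064,-0.0755,-0.065],[0,0,0]]])

```text
time: 29.47
eef_pos: [0.632, 0.0455, 0.1041]
orientation: [-0.055, 0.998, -0.0, -0.001]
force: [-1.7, 0.7, -3.0]
opening: 0.0228
```

Request:
move_arm(deltas=[[[0,0,0],[0,0,0]],[[0,0,0],[0,0,0]]])

```text
time: 29.63
eef_pos: [0.63, 0.0448, 0.102]
orientation: [-0.055, 0.999, -0.0, -0.003]
force: [-0.5, -0.3, -1.2]
opening: 0.023
```

```bash
python3 -c "
from h import *
need([.632,.0487,.065],96.3)
p,d=vision.capture('side');cv2.imwrite('pics/v_side.png',cv2.resize(p[150:270,220:380],None,fx=5,fy=5))
need([.632,.0487,.065],96.3)
"
```

```text
at [0.63   0.0448 0.102 ] d [ 0.002   0.0039 -0.037 ] rot [ 0.0654 -0.3925  0.0361] F [-0.453  -0.2705 -1.1819] t 29.6333
at [0.6315 0.0453 0.1038] d [ 0.0005  0.0034 -0.0388] rot [ 0.0352 -0.1924  0.0109] F [ 0.694   0.1425 -0.8065] t 29.6833
```

View pics/v_side.png

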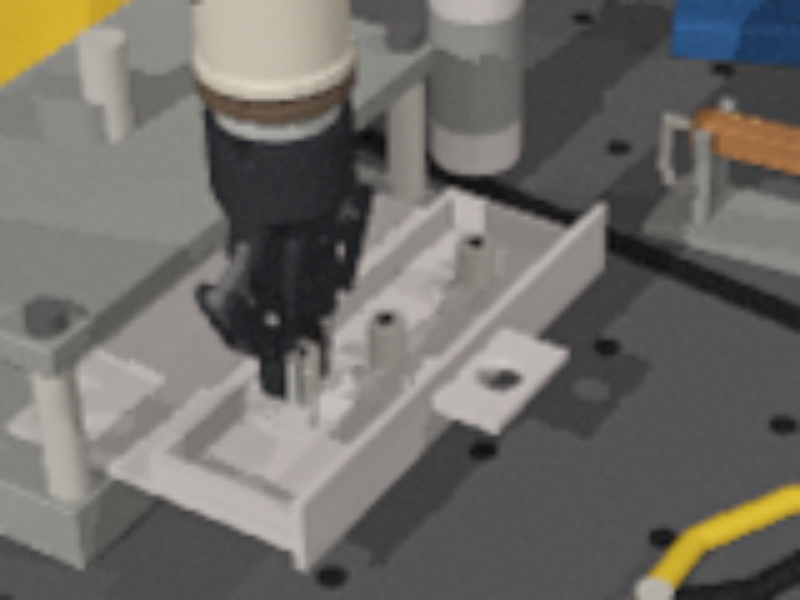

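Request:
move_arm(deltas=[[[0.0005,0.004,-0.01],[0,-0.2,0]],[[0.0005,0.004,-0.02],[0,-0.2,0]],[[0.0005,0.004,-0.03],[0,-0.2,0]],[[0.0005,0.004,-0.036],[0,-0.2,0]],[[0.0005,0.004,-0.036],[0,-0.2,0]]])

```text
time: 30.1
eef_pos: [0.6305, 0.0493, 0.0659]
orientation: [-0.055, 0.998, -0.0, -0.002]
force: [0.5, -0.2, -1.7]
opening: 0.0227
```

```bash
python3 -c "
from h import *
need([.632,.0487,.065],96.3)
"
```

```text
at [0.6305 0.0493 0.0659] d [ 0.0015 -0.0006 -0.0009] rot [ 0.0609 -0.1704 -0.0086] F [ 0.4795 -0.2134 -1.7431] t 30.1
```

Request:
move_arm(deltas=[[[0,0,-0.001],[0,0,0]],[[0,0,-0.001],[0,0,0]]])

```text
time: 30.27
eef_pos: [0.631, 0.0493, 0.0653]
orientation: [-0.055, 0.998, -0.0, -0.001]
force: [-0.3, 0.0, -1.7]
opening: 0.0222
```

Request:
move_arm(deltas=[[[0,0,0],[0,0,0]],[[0,0,0],[0,0,0]],[[0,0,0],[0,0,0]],[[0,0,0],[0,0,0]]], hand=-0.1)

```text
time: 30.6
eef_pos: [0.6313, 0.0493, 0.0657]
orientation: [-0.055, 0.998, -0.0, -0.001]
force: [-0.1, 0.1, 0.3]
opening: 0.0471
```

Request:
move_arm(deltas=[[[0,0,0.015],[0,0,0]],[[0,0,0.04],[0,0,0]],[[0,0,0.075],[0,0,0]],[[-0.015,-0.005,0.1],[0,0,0]],[[-0.05,-0.02,0.11],[0,0,0]]])

```text
time: 31.02
eef_pos: [0.587, 0.0323, 0.1804]
orientation: [-0.057, 0.998, 0.001, 0.005]
force: [1.2, 0.0, 0.5]
opening: 0.0471
```

Request:
move_arm(deltas=[[[-0.03,-0.02,0],[0,0,0]],[[-0.06,-0.04,0],[0,0,0]],[[-0.09,-0.06,0],[0,0,0]],[[-0.1,-0.08,0],[0,0,0]],[[-0.1,-0.08,0],[0,0,0]]], hand=1)

```text
time: 31.43
eef_pos: [0.4838, -0.0524, 0.1807]
orientation: [-0.054, 0.999, -0.001, 0.004]
force: [0.2, -0.3, 0.2]
opening: -0.0001
```

```bash
python3 -c "
from h import *
for n in ['wrist','side','scene']:
  p,d=vision.capture(n);cv2.imwrite(f'pics/w_{n}.png',p)
  for t in ['tray','finger_hole']: print(n,t,[(np.round(q['point'],4),round(q['confidence'],2)) for q in nets.tip_of(n,t)])
  c=cloud(n,d)
  m=(np.abs(c[...,2]-.078)<.003)&(c[...,0]>.5)&(c[...,0]<.585)&(np.abs(c[...,1]+.055)<.06)&(d>0)
  P=c[m];print('tab',len(P),cv2.minAreaRect((P[:,:2]*1000).astype(np.float32)))
need([0.51,-.06,.0],96.3)
"
```

```text
wrist tray [(array([ 0.6464, -0.0478,  0.071 ]), 0.18)]
wrist finger_hole []
tab 818 ((558.5384521484375, -51.636409759521484), (28.6971378326416, 82.0545883178711), 13.712358474731445)
side tray [(array([ 0.6434, -0.0467,  0.0481]), 0.77), (array([ 0.6478, -0.136 ,  0.07  ]), 0.29)]
side finger_hole [(array([ 0.5657, -0.0534,  0.08  ]), 0.6), (array([ 0.4332, -0.0147,  0.0025]), 0.48)]
tab 237 ((563.0632934570312, -48.87846374511719), (45.503597259521484, 95.30484771728516), 4.099088668823242)
scene tray [(array([ 0.6387, -0.0455,  0.0532]), 0.8), (array([0.5256, 0.3598, 0.0552]), 0.16)]
scene finger_hole [(array([ 0.567 , -0.056 ,  0.0797]), 0.81), (array([ 0.642 , -0.0414,  0.0678]), 0.46), (array([ 0.3875,  0.4587, -0.0022]), 0.42)]
tab 157 ((558.3772583007812, -54.87696075439453), (81.02926635742188, 41.621700286865234), 83.96234130859375)
at [ 0.4874 -0.0469  0.1802] d [ 0.0226 -0.0131 -0.1802] rot [-0.1016  0.543  -0.2776] F [ 0.0704 -0.1892 -0.2001] t 31.8833
```

View pics/w_wrist.png

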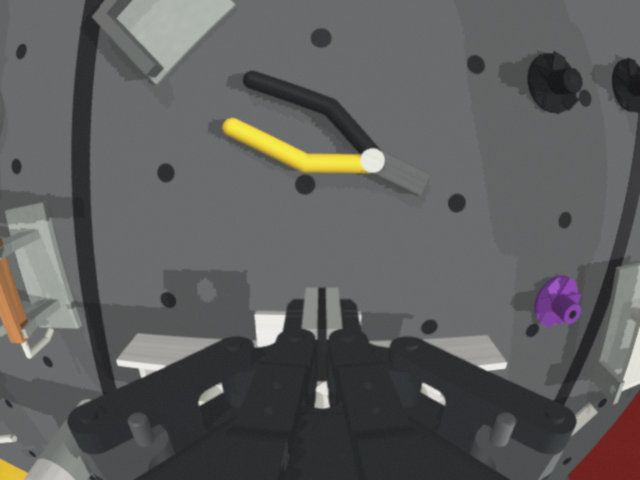

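View pics/w_side.png

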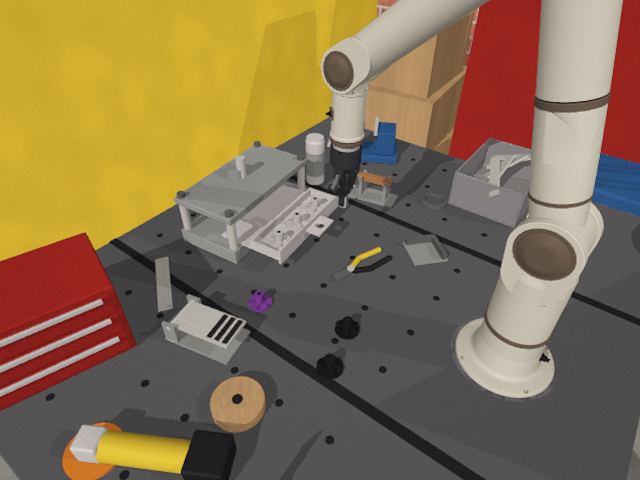

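All three rotors are in the tray and no other white one is left on the bench. Next I'll push the tab's front edge with the jaws shut.

Request:
move_arm(deltas=[[[0.015,-0.014,-0.03],[0,0.5,-0.2]],[[0.016,-0.014,-0.06],[0,0.5,-0.2]],[[0.016,-0.014,-0.09],[0,0.5,-0.2]],[[0.016,-0.014,-0.115],[0,0.5,-0.2]],[[0.016,-0.014,-0.13],[0,0.5,-0.2]]])

```text
time: 32.3
eef_pos: [0.5018, -0.0603, 0.0472]
orientation: [-0.056, 0.998, 0.001, -0.001]
force: [1.0, 0.9, -0.3]
opening: -0.0002
```

Request:
move_arm(deltas=[[[0,0,0],[0,0,0]],[[0.01,0.001,0],[0,0,0]],[[0.02,0.002,0],[0,0,0]],[[0.03,0.003,0],[0,0,0]],[[0.04,0.0044,0],[0,0,0]]])

```text
time: 32.72
eef_pos: [0.5436, -0.056, 0.0486]
orientation: [-0.056, 0.998, 0.001, -0.001]
force: [-2.9, -1.5, 1.1]
opening: 0.0002
```

```bash
python3 -c "
from h import *
need([0.5334,-.058,.05],96.3)
p,d=vision.capture('side');cv2.imwrite('pics/x_side.png',cv2.resize(p[150:270,240:400],None,fx=5,fy=5))
print(nets.tip_of('side','finger_hole'))
"
```

```text
at [ 0.5436 -0.056   0.0486] d [-0.0102 -0.002   0.0014] rot [-0.1046 -0.1076 -0.1211] F [-2.8604 -1.4668  1.1182] t 32.7167
[{'point': [0.5766, -0.0488, 0.0827], 'confidence': 0.66}]
```

View pics/x_side.png

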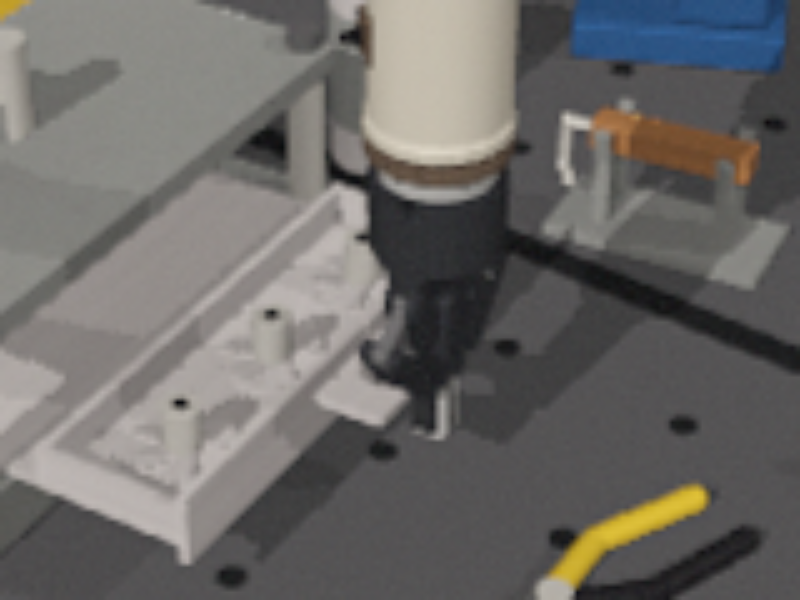

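Request:
move_arm(deltas=[[[0.01,0.0011,0],[0,0,0]],[[0.02,0.0022,0],[0,0,0]],[[0.03,0.0033,0],[0,0,0]],[[0.04,0.0044,0],[0,0,0]],[[0.05,0.0055,0],[0,0,0]]])

```text
time: 33.23
eef_pos: [0.5961, -0.05, 0.0487]
orientation: [-0.056, 0.998, 0.001, 0.001]
force: [-3.2, -0.3, 0.5]
opening: 0.0
```

Request:
move_arm(deltas=[[[0.01,0.0011,0],[0,0,0]],[[0.02,0.0022,0],[0,0,0]],[[0.03,0.0033,0],[0,0,0]],[[0.04,0.0044,0],[0,0,0]],[[0.05,0.0055,0],[0,0,0]]])

```text
time: 33.65
eef_pos: [0.6467, -0.0445, 0.0487]
orientation: [-0.056, 0.998, 0.001, 0.001]
force: [-2.6, -0.5, 0.2]
opening: 0.0002
```

```bash
python3 -c "
from h import *
need([0.6545,-.045,.05],96.3)
p,d=vision.capture('side');cv2.imwrite('pics/y_side.png',cv2.resize(p[150:270,200:360],None,fx=5,fy=5))
print(nets.tip_of('side','finger_hole'))
"
```

```text
at [ 0.6467 -0.0445  0.0487] d [ 0.0078 -0.0005  0.0013] rot [-0.1118  0.0584 -0.1503] F [-2.6357 -0.4814  0.1532] t 33.65
[{'point': [0.6809, -0.0401, 0.0789], 'confidence': 0.76}]
```

View pics/y_side.png

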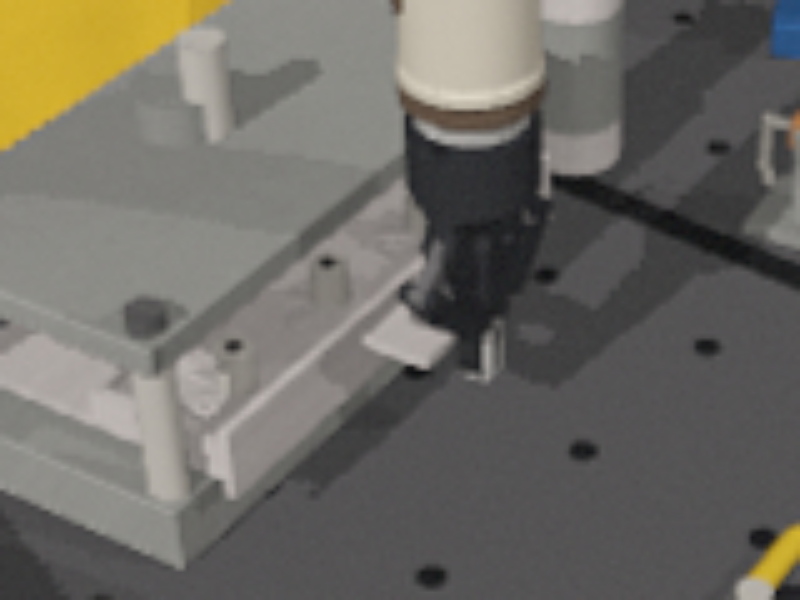

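Nearly home. The last bit I'll do slowly, until the force rises.

Request:
move_arm(deltas=[[[0.005,0.0006,0],[0,0,0]],[[0.01,0.0011,0],[0,0,0]],[[0.01,0.0011,0],[0,0,0]]])

```text
time: 34.0
eef_pos: [0.66, -0.0425, 0.0495]
orientation: [-0.057, 0.998, 0.001, 0.003]
force: [-0.1, -0.3, -0.1]
opening: 0.0
```

Request:
move_arm(deltas=[[[0.003,0.0004,0],[0,0,0]],[[0.006,0.0007,0],[0,0,0]],[[0.006,0.0007,0],[0,0,0]]])

```text
time: 34.25
eef_pos: [0.6628, -0.0422, 0.0492]
orientation: [-0.057, 0.998, 0.001, -0.0]
force: [-9.7, -0.7, 7.5]
opening: 0.0003
```

Request:
move_arm(deltas=[[[0.002,0.0002,0],[0,0,0]],[[0.002,0.0002,0],[0,0,0]],[[0.002,0.0002,0],[0,0,0]]])

```text
time: 34.5
eef_pos: [0.6627, -0.0423, 0.0491]
orientation: [-0.056, 0.998, 0.001, -0.002]
force: [-7.7, -0.5, 4.5]
opening: 0.0004
```

Request:
move_arm(deltas=[[[-0.005,-0.0005,0],[0,0,0]],[[-0.02,-0.002,0],[0,0,0]],[[-0.05,0,0.01],[0,0,0]],[[-0.07,0,0.05],[0,0,0]],[[-0.075,0.01,0.09],[0,0,0]]])

```text
time: 34.92
eef_pos: [0.5824, -0.0352, 0.1345]
orientation: [-0.055, 0.998, 0.001, -0.007]
force: [1.0, -0.6, -0.0]
opening: 0.0002
```

```bash
python3 -c "
from h import *
need([0.523,.36,.08],96.3)
for n in ['side','scene','wrist']:
  p,d=vision.capture(n);cv2.imwrite(f'pics/z_{n}.png',p)
  for t in ['tray','finger_hole','pedal_pad','rotor1_mid']: print(n,t,[(np.round(q['point'],4),round(q['confidence'],2)) for q in nets.tip_of(n,t)])
"
```

```text
at [ 0.5824 -0.0352  0.1345] d [-0.0594  0.3952 -0.0545] rot [-0.0546 -0.7529  0.0124] F [ 0.9859 -0.6316 -0.0356] t 34.9167
side tray [(array([ 0.772 , -0.0307,  0.049 ]), 0.85), (array([0.387 , 0.4573, 0.    ]), 0.43)]
side finger_hole [(array([ 0.697 , -0.0383,  0.0785]), 0.86), (array([ 0.4003, -0.4638, -0.0014]), 0.55)]
side pedal_pad [(array([0.5208, 0.3578, 0.0579]), 0.6)]
side rotor1_mid [(array([ 0.4342, -0.0152,  0.0019]), 0.57), (array([ 0.7711, -0.0299,  0.0697]), 0.55), (array([ 0.7761, -0.1213,  0.0683]), 0.53)]
scene tray []
scene finger_hole []
scene pedal_pad [(array([0.5244, 0.3606, 0.058 ]), 0.92)]
scene rotor1_mid []
wrist tray []
wrist finger_hole []
wrist pedal_pad []
wrist rotor1_mid []
```

View pics/z_side.png

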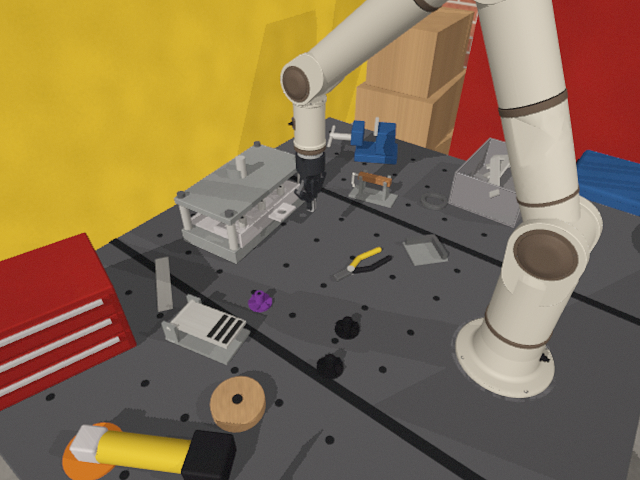

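View pics/z_wrist.png

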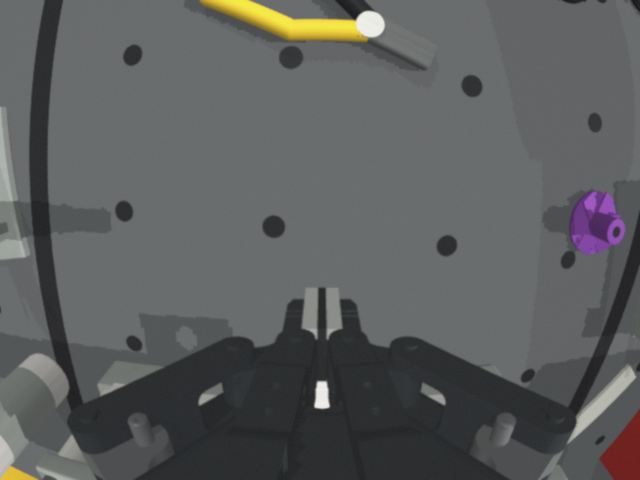

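The tray is home: the hole is now at x≈0.697 in the side view. Next the pedal.

Request:
move_arm(deltas=[[[-0.006,0.04,0.01],[0,-0.5,0]],[[-0.012,0.08,0.02],[0,-0.7,0]],[[-0.018,0.12,0.02],[0,-0.7,0]],[[-0.024,0.16,0.02],[0,-0.7,0]],[[-0.03,0.2,0.02],[0,-0.7,0]]])

```text
time: 36.08
eef_pos: [0.5577, 0.1688, 0.1565]
orientation: [-0.056, 0.998, 0.001, 0.004]
force: [0.6, 0.4, -0.3]
opening: 0.0002
```

Request:
move_arm(deltas=[[[-0.006,0.04,0],[0,0,0]],[[-0.012,0.08,0],[0,0,0]],[[-0.018,0.12,0],[0,0,0]],[[-0.024,0.16,0],[0,0,0]],[[-0.03,0.195,0],[0,0,0]]])

```text
time: 36.5
eef_pos: [0.5267, 0.3669, 0.1565]
orientation: [-0.057, 0.998, 0.002, 0.004]
force: [0.5, -0.5, 0.2]
opening: 0.0001
```

Request:
move_arm(deltas=[[[0,0,0],[0,0,0]],[[0,0,0],[0,0,0]]])

```text
time: 36.67
eef_pos: [0.5245, 0.3712, 0.1562]
orientation: [-0.06, 0.998, 0.002, 0.003]
force: [-0.3, 0.2, -0.5]
opening: -0.0001
```

```bash
python3 -c "
from h import *
need([0.523,.36,.07],96.3)
p,d=vision.capture('wrist');cv2.imwrite('pics/A_w.png',p)
print(nets.tip_of('wrist','pedal_pad'))
p,d=vision.capture('side');cv2.imwrite('pics/A_s.png',p[150:450,50:450])
need([0.523,.36,.07],96.3)
"
```

```text
at [0.5245 0.3712 0.1562] d [-0.0015 -0.0112 -0.0862] rot [-0.3008  0.3776 -0.5731] F [-0.2909  0.2194 -0.5278] t 36.6667
[{'point': [0.5222, 0.3577, 0.0564], 'confidence': 0.96}, {'point': [0.3902, 0.4556, 0.0012], 'confidence': 0.44}]
at [0.5274 0.3648 0.1562] d [-0.0044 -0.0048 -0.0862] rot [-0.0991  0.4384 -0.0848] F [-0.4187 -0.1703  0.6633] t 36.8167
```

View pics/A_w.png

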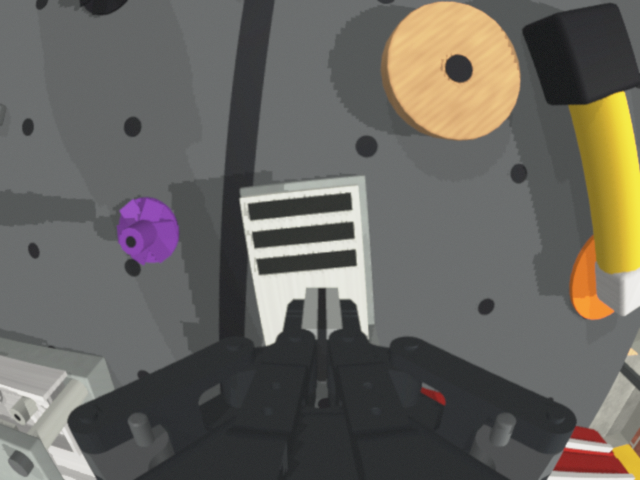

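View pics/A_s.png

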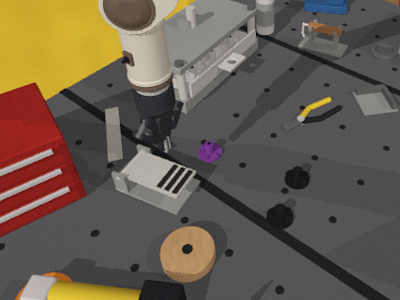

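Request:
move_arm(deltas=[[[-0.0045,-0.005,-0.03],[0,0.4,0]],[[-0.0045,-0.005,-0.06],[0,0.4,0]],[[-0.0045,-0.005,-0.085],[0,0.4,0]],[[-0.0045,-0.005,-0.092],[0,0.4,0]],[[-0.0045,-0.005,-0.092],[0,0.4,0]]])

```text
time: 37.23
eef_pos: [0.5223, 0.3565, 0.0619]
orientation: [-0.054, 0.999, -0.001, -0.002]
force: [0.7, -0.1, -0.2]
opening: -0.0001
```

Request:
move_arm(deltas=[[[0,0,-0.008],[0,0,0]],[[0,0,-0.016],[0,0,0]],[[0,0,-0.024],[0,0,0]],[[0,0,-0.032],[0,0,0]],[[0,0,-0.036],[0,0,0]]])

```text
time: 37.65
eef_pos: [0.5261, 0.3571, 0.0278]
orientation: [-0.054, 0.999, 0.0, 0.002]
force: [2.8, -1.9, 9.4]
opening: 0.0003
```

```bash
python3 -c "
from h import *
need([0.523,.36,.025],96.3)"
```

```text
at [0.5261 0.3571 0.0278] d [-0.0031  0.0029 -0.0028] rot [-0.039   0.2068  0.1419] F [ 2.7853 -1.8973  9.3604] t 37.65
```

Nearly at the stop, so a few more millimetres.

Request:
move_arm(deltas=[[[0,0,-0.004],[0,0,0]],[[0,0,-0.007],[0,0,0]],[[0,0,-0.01],[0,0,0]],[[0,0,-0.01],[0,0,0]]])

```text
time: 37.98
eef_pos: [0.5271, 0.3574, 0.0245]
orientation: [-0.053, 0.999, 0.0, 0.003]
force: [-14.8, -9.8, 43.7]
opening: -0.0003
```

```bash
python3 -c "
from h import *
p,d=vision.capture('side');cv2.imwrite('pics/B_s.png',p[150:450,50:450])
need([0.523,.36,.025],96.3)"
```

```text
at [0.5271 0.3574 0.0245] d [-0.0041  0.0026  0.0005] rot [-0.0611  0.3111  0.1719] F [-13.4193  -9.9681  44.0461] t 38.0333
```

View pics/B_s.png

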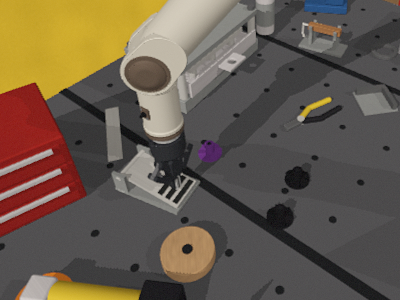

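The force reads 44 N, so it's firmly on the stop. Now I'll let it up.

Request:
move_arm(deltas=[[[0,0,0.012],[0,0.3,0]],[[0,0,0.03],[0,0.3,0]],[[0,0,0.06],[0,0.3,0]],[[0,0,0.1],[0,0.3,0]],[[0,0,0.14],[0,0.3,0]]])

```text
time: 38.45
eef_pos: [0.5267, 0.3569, 0.1658]
orientation: [-0.053, 0.999, 0.0, -0.0]
force: [0.3, 0.6, -0.0]
opening: 0.0002
```

Request:
move_arm(deltas=[[[0,-0.04,0.01],[0,0,0]],[[0,-0.08,0.02],[0,0,0]],[[0,-0.12,0.03],[0,0,0]],[[0,-0.16,0.04],[0,0,0]],[[0,-0.2,0.05],[0,0,0]]], hand=-0.4)

```text
time: 38.87
eef_pos: [0.5268, 0.1551, 0.217]
orientation: [-0.054, 0.999, 0.0, 0.001]
force: [0.5, -0.5, -0.7]
opening: 0.059
```

```bash
python3 -c "
from h import *
for n in ['side','scene','wrist']:
  p,d=vision.capture(n);cv2.imwrite(f'pics/C_{n}.png',p)
  for t in ['pedal_pad','hook','hook_stand','finger_hole','rotor1_mid']: print(n,t,[(np.round(q['point'],4),round(q['confidence'],2)) for q in nets.tip_of(n,t)])
need([0.577,-.3685,.15],101.9)"
```

```text
side pedal_pad [(array([0.5208, 0.3601, 0.0536]), 0.59)]
side hook []
side hook_stand [(array([ 0.5758, -0.3685, -0.0001]), 0.8)]
side finger_hole [(array([ 0.6932, -0.0406,  0.0801]), 0.71)]
side rotor1_mid [(array([ 0.7715, -0.0285,  0.0715]), 0.41), (array([0.7566, 0.0637, 0.0694]), 0.27)]
scene pedal_pad [(array([0.5262, 0.3621, 0.0601]), 0.96), (array([ 0.5767, -0.3701,  0.0015]), 0.54)]
scene hook [(array([ 0.5777, -0.3706,  0.0727]), 0.86), (array([ 0.4315, -0.0192,  0.0001]), 0.57)]
scene hook_stand [(array([ 0.5755, -0.3663, -0.0022]), 0.59)]
scene finger_hole []
scene rotor1_mid []
wrist pedal_pad [(array([0.5221, 0.3563, 0.0543]), 0.72)]
wrist hook [(array([0.5216, 0.3558, 0.055 ]), 0.54)]
wrist hook_stand []
wrist finger_hole [(array([ 0.6975, -0.0429,  0.0748]), 0.78), (array([ 0.7714, -0.0326,  0.0734]), 0.59)]
wrist rotor1_mid [(array([ 0.773 , -0.0319,  0.0699]), 0.37)]
at [0.5267 0.157  0.2157] d [ 0.0503 -0.5255 -0.0657] rot [-0.0156 -0.0401  5.7639] F [-0.4137  0.1997 -0.1658] t 39.7667
```

View pics/C_side.png

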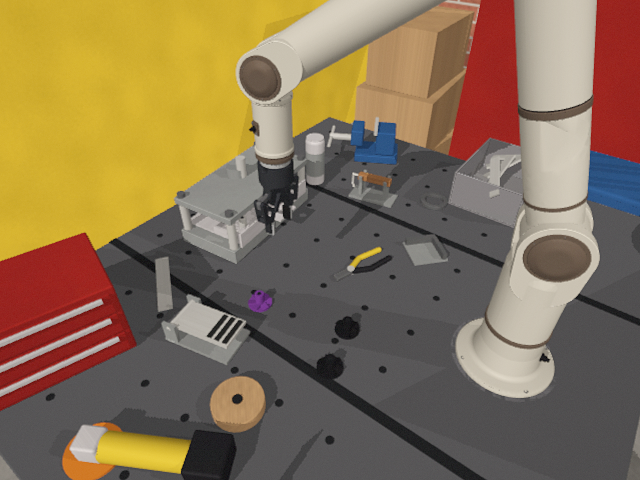

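View pics/C_wrist.png

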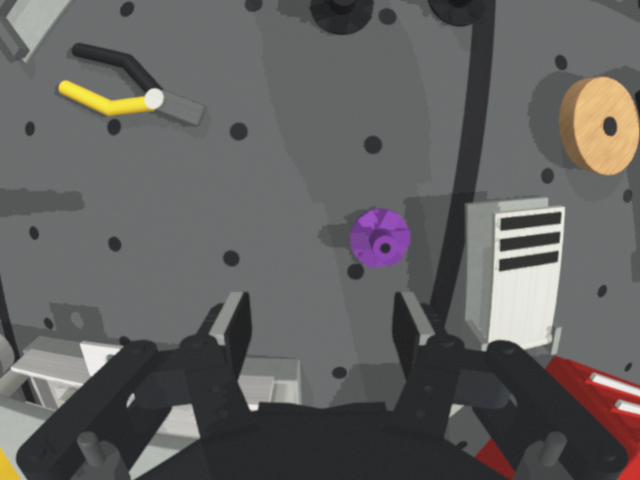

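Request:
move_arm(deltas=[[[0.004,-0.04,0],[0,0,1]],[[0.008,-0.08,0],[0,0,2]],[[0.012,-0.12,0],[0,0,3]],[[0.016,-0.16,0],[0,0,4]],[[0.02,-0.2,0],[0,0,5.5]]])

```text
time: 40.18
eef_pos: [0.5466, -0.0448, 0.2159]
orientation: [-0.102, 0.995, 0.0, -0.0]
force: [0.6, -0.8, -0.1]
opening: 0.0599
```

Request:
move_arm(deltas=[[[0.004,-0.04,0],[0,0,0]],[[0.008,-0.08,0],[0,0,0]],[[0.012,-0.12,0],[0,0,0]],[[0.016,-0.16,0],[0,0,0]],[[0.02,-0.2,0],[0,0,0]]])

```text
time: 40.6
eef_pos: [0.5665, -0.2469, 0.2161]
orientation: [-0.102, 0.995, 0.0, 0.0]
force: [0.8, 0.1, 0.2]
opening: 0.0596
```

Request:
move_arm(deltas=[[[0.005,-0.04,0],[0,0,0]],[[0.008,-0.08,-0.02],[0,0,0]],[[0.01,-0.12,-0.05],[0,0,0]],[[0.01,-0.12,-0.06],[0,0,0]]])

```text
time: 40.93
eef_pos: [0.574, -0.3749, 0.1546]
orientation: [-0.098, 0.995, -0.002, -0.001]
force: [-0.0, -0.9, 0.4]
opening: 0.06
```

```bash
python3 -c "
from h import *
need([0.577,-.3685,.0525],101.9)
p,d=vision.capture('wrist');cv2.imwrite('pics/D_w.png',p)
print(nets.tip_of('wrist','hook'))
need([0.577,-.3685,.0525],101.9)"
```

```text
at [ 0.574  -0.3749  0.1546] d [ 0.003   0.0064 -0.1021] rot [ 0.2556 -0.0557  0.6005] F [-0.0159 -0.9326  0.4492] t 40.9333
[{'point': [0.5772, -0.3706, 0.0738], 'confidence': 0.97}]
at [ 0.5725 -0.3698  0.1517] d [ 0.0045  0.0013 -0.0992] rot [-0.0922 -0.384   0.5106] F [-0.6275  1.0012 -0.7929] t 41.0333
```

View pics/D_w.png

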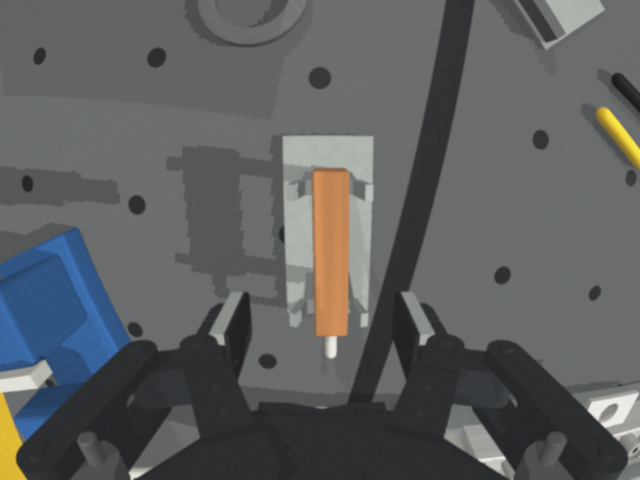

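Request:
move_arm(deltas=[[[0.0045,0.001,-0.03],[0,-0.3,0.5]],[[0.0045,0.001,-0.06],[0,-0.3,0.5]],[[0.0045,0.001,-0.09],[0,-0.3,0.5]],[[0.0045,0.001,-0.098],[0,-0.3,0.5]],[[0.0045,0.001,-0.098],[0,-0.3,0.5]]])

```text
time: 41.45
eef_pos: [0.5759, -0.3659, 0.0515]
orientation: [-0.104, 0.995, 0.003, -0.003]
force: [0.5, -0.4, -0.1]
opening: 0.0599
```

```bash
python3 -c "
from h import *
need([0.577,-.3685,.0525],101.9)"
```

```text
at [ 0.5759 -0.3659  0.0515] d [ 0.0011 -0.0026  0.001 ] rot [-0.2972 -0.3207 -0.0895] F [ 0.4848 -0.4448 -0.1318] t 41.45
```

Request:
move_arm(deltas=[[[0.001,-0.0025,0.001],[-0.3,-0.3,0]],[[0.001,-0.0025,0.001],[-0.3,-0.3,0]]])

```text
time: 41.62
eef_pos: [0.5788, -0.3686, 0.0551]
orientation: [-0.105, 0.994, -0.001, 0.001]
force: [0.4, 0.7, 0.7]
opening: 0.0598
```

Request:
move_arm(deltas=[[[0,0,0],[0,0,0]],[[0,0,0],[0,0,0]],[[0,0,0],[0,0,0]],[[0,0,0],[0,0,0]],[[0,0,0],[0,0,0]]], hand=1, force=60)

```text
time: 42.03
eef_pos: [0.58, -0.3692, 0.057]
orientation: [-0.105, 0.994, -0.002, 0.003]
force: [-0.6, 0.0, 6.7]
opening: 0.021
```

Request:
move_arm(deltas=[[[0,0,0],[0,0,0]],[[0,0,0],[0,0,0]]])

```text
time: 42.2
eef_pos: [0.5802, -0.3694, 0.0574]
orientation: [-0.105, 0.994, -0.002, 0.003]
force: [-0.0, 0.2, -1.4]
opening: 0.021
```

```bash
python3 -c "
from h import *
need([0.577,-.3685,.0525],101.9)"
```

```text
at [ 0.5802 -0.3694  0.0574] d [-0.0032  0.0009 -0.0049] rot [ 0.1937  0.3553 -0.1387] F [-0.0385  0.2112 -1.4482] t 42.2
```

Request:
move_arm(deltas=[[[0,0,0.02],[0,0.3,0]],[[0,0,0.05],[0,0.3,0]],[[0,0,0.085],[0,0.3,0]],[[0,0,0.11],[0,0.3,0]],[[0,0.02,0.125],[0,0.3,-2]]])

```text
time: 42.62
eef_pos: [0.5797, -0.3557, 0.1861]
orientation: [-0.085, 0.996, -0.005, 0.002]
force: [-0.1, -1.3, -0.8]
opening: 0.0212
```

Request:
move_arm(deltas=[[[0.002,0.035,0],[0,0,-1]],[[0.004,0.07,0],[0,0,-2]],[[0.006,0.105,0],[0,0,-3]],[[0.008,0.14,0],[0,0,-3.5]],[[0.01,0.175,0],[0,0,-3.5]]])

```text
time: 43.03
eef_pos: [0.589, -0.1791, 0.1857]
orientation: [-0.054, 0.999, -0.005, 0.001]
force: [0.1, -0.2, -1.9]
opening: 0.0211
```

Request:
move_arm(deltas=[[[0.005,0.03,0],[0,0,0]],[[0.01,0.06,0],[0,0,0]],[[0.018,0.09,-0.01],[0,0,0]],[[0.025,0.12,-0.02],[0,0,0]],[[0.03,0.13,-0.03],[0,0,0]]])

```text
time: 43.45
eef_pos: [0.6194, -0.0419, 0.1551]
orientation: [-0.057, 0.998, -0.003, 0.001]
force: [0.1, 1.8, -1.5]
opening: 0.0211
```

Request:
move_arm(deltas=[[[0,0,0],[0,0,0]],[[0,0,0],[0,0,0]]])

```text
time: 43.62
eef_pos: [0.6184, -0.0402, 0.1539]
orientation: [-0.058, 0.998, -0.003, -0.0]
force: [-0.5, -0.4, -0.9]
opening: 0.0212
```

```bash
python3 -c "
from h import *
need([0.6266,-.0479,.1354],96.3)"
```

```text
at [ 0.6184 -0.0402  0.1539] d [ 0.0082 -0.0077 -0.0185] rot [ 0.3037 -0.0085 -0.3952] F [-0.5236 -0.3502 -0.9069] t 43.6167
```

Request:
move_arm(deltas=[[[0.008,-0.0075,-0.006],[0.3,0,-0.4]],[[0.008,-0.0075,-0.012],[0.3,0,-0.4]],[[0.008,-0.0075,-0.016],[0.3,0,-0.4]],[[0.008,-0.0075,-0.016],[0.3,0,-0.4]],[[0.008,-0.0075,-0.016],[0.3,0,-0.4]]])

```text
time: 44.03
eef_pos: [0.6258, -0.0489, 0.1374]
orientation: [-0.054, 0.999, -0.0, -0.001]
force: [0.0, 0.4, -0.4]
opening: 0.0206
```

```bash
python3 -c "
from h import *
p,d=vision.capture('side'); cv2.imwrite('pics/E_side.png',cv2.resize(p[160:250,220:350],None,fx=6,fy=6,interpolation=2))
need([0.6266,-.0479,.1354],96.3)"
```

```text
at [ 0.6262 -0.0485  0.1378] d [ 0.0004  0.0006 -0.0024] rot [ 0.0066 -0.0259  0.0722] F [ 0.1756  0.0439 -2.2093] t 44.0833
```

View pics/E_side.png

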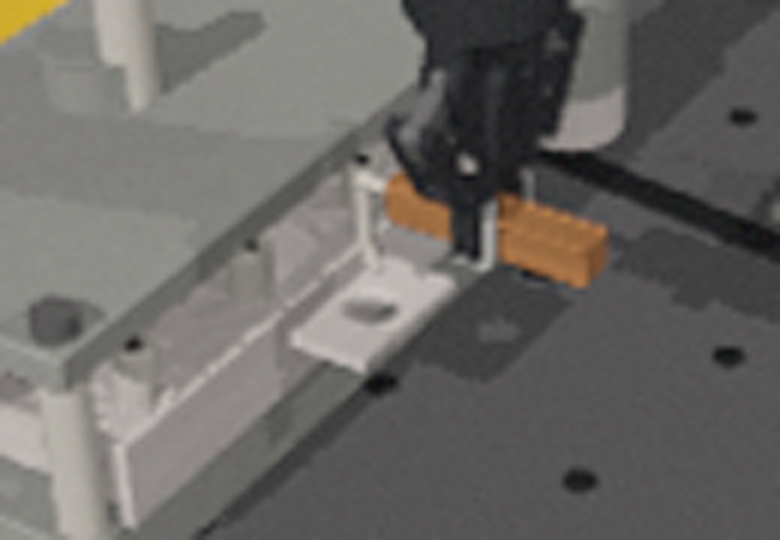

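Run:
```python
from h import *
print(atz('side',[[282.5,204.7]],.1004)-atz('side',[[281.8,211.5]],.078),atz('side',[[281.8,211.5]],.078))
```

```text
[[-0.0006 -0.0041  0.0224]] [[ 0.6925 -0.0386  0.078 ]]
```

Request:
move_arm(deltas=[[[-0.001,0.003,-0.005],[0,0,0]],[[-0.001,0.003,-0.015],[0,0,0]],[[-0.001,0.003,-0.025],[0,0,0]],[[-0.001,0.003,-0.03],[0,0,0]],[[-0.001,0.003,-0.03],[0,0,0]]])

```text
time: 44.5
eef_pos: [0.6235, -0.0452, 0.1055]
orientation: [-0.054, 0.999, 0.0, -0.002]
force: [-0.8, 0.3, -1.2]
opening: 0.0213
```

```bash
python3 -c "
from h import *
p,d=vision.capture('side'); cv2.imwrite('pics/F_side.png',cv2.resize(p[160:250,220:350],None,fx=6,fy=6,interpolation=2))
need([0.6256,-.0455,.0944],96.3)"
```

```text
at [ 0.6242 -0.0454  0.1064] d [ 0.0014 -0.0001 -0.012 ] rot [ 0.0058 -0.177   0.0608] F [ 0.5427 -0.0403 -2.2705] t 44.55
```

View pics/F_side.png

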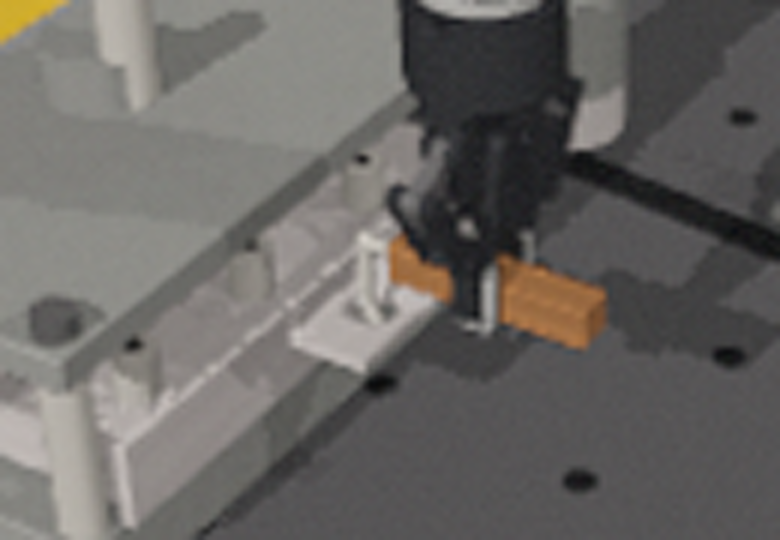

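Request:
move_arm(deltas=[[[0.001,0,-0.006],[0,0,0]],[[0.001,0,-0.012],[0,0,0]],[[0,0,-0.012],[0,0,0]],[[-0.004,-0.0005,-0.012],[0,0,0]],[[-0.01,-0.0011,-0.012],[0,0,0]]])

```text
time: 44.97
eef_pos: [0.6142, -0.0465, 0.0944]
orientation: [-0.054, 0.999, 0.0, -0.001]
force: [0.6, -0.2, -0.7]
opening: 0.0208
```

Request:
move_arm(deltas=[[[-0.01,-0.0011,0],[0,0,0]],[[-0.02,-0.0022,0],[0,0,0]],[[-0.03,-0.0033,0],[0,0,0]],[[-0.04,-0.0044,0],[0,0,0]],[[-0.05,-0.0055,0],[0,0,0]]])

```text
time: 45.38
eef_pos: [0.5642, -0.052, 0.0949]
orientation: [-0.055, 0.999, -0.0, -0.0]
force: [2.6, -0.0, -3.4]
opening: 0.0206
```

```bash
python3 -c "
from h import *
p,d=vision.capture('side'); cv2.imwrite('pics/G_side.png',cv2.resize(p[150:270,220:380],None,fx=5,fy=5))
need([0.489,-.0605,.0944],96.3)"
```

```text
at [ 0.5614 -0.0525  0.0945] d [-0.0724 -0.008  -0.0001] rot [ 0.0103 -0.2453  0.0899] F [-3.3187 -0.1318 -1.6449] t 45.4333
```

View pics/G_side.png

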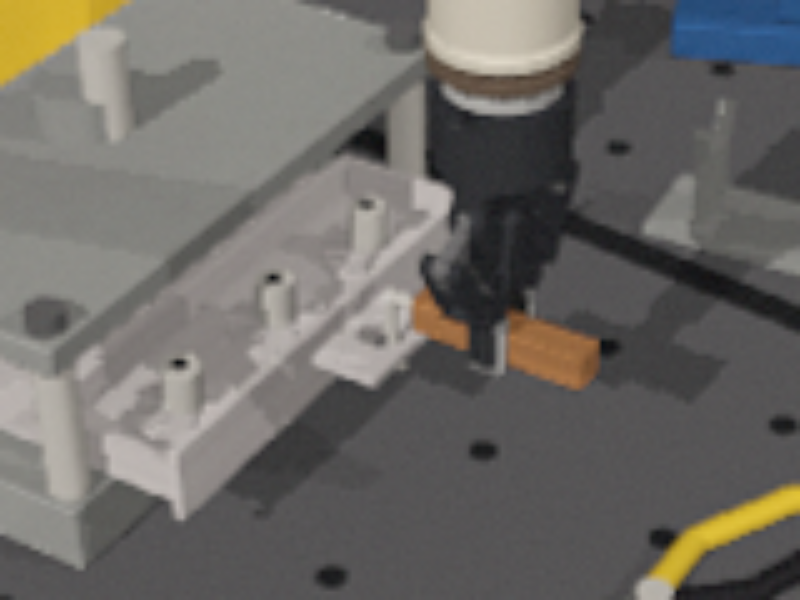

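Leg caught and rotors upright, so I'll keep pulling.

Request:
move_arm(deltas=[[[-0.01,-0.0011,0],[0,0,0]],[[-0.02,-0.0022,0],[0,0,0]],[[-0.03,-0.0033,0],[0,0,0]],[[-0.04,-0.0044,0],[0,0,0]],[[-0.05,-0.0055,0],[0,0,0]]])

```text
time: 45.85
eef_pos: [0.5112, -0.0581, 0.095]
orientation: [-0.054, 0.999, -0.0, -0.001]
force: [1.9, -1.2, -0.7]
opening: 0.021
```

Request:
move_arm(deltas=[[[-0.006,-0.0007,0],[0,0,0]],[[-0.012,-0.0013,0],[0,0,0]],[[-0.018,-0.002,0],[0,0,0]],[[-0.022,-0.0024,0],[0,0,0]],[[-0.022,-0.0024,0],[0,0,0]]])

```text
time: 46.27
eef_pos: [0.4876, -0.0607, 0.0947]
orientation: [-0.054, 0.999, 0.0, -0.002]
force: [-0.2, 0.2, -1.4]
opening: 0.021
```

```bash
python3 -c "
from h import *
p,d=vision.capture('side'); cv2.imwrite('pics/H_side.png',cv2.resize(p[150:270,220:380],None,fx=5,fy=5))
print(nets.tip_of('side','finger_hole'))
need([0.489,-.0605,.0944],96.3)"
```

```text
[{'point': [0.5706, -0.0534, 0.0754], 'confidence': 0.71}]
at [ 0.4887 -0.0605  0.0948] d [ 0.0003  0.     -0.0004] rot [ 0.0121 -0.2259  0.0926] F [ 1.0303  0.6089 -1.4534] t 46.3667
```

View pics/H_side.png

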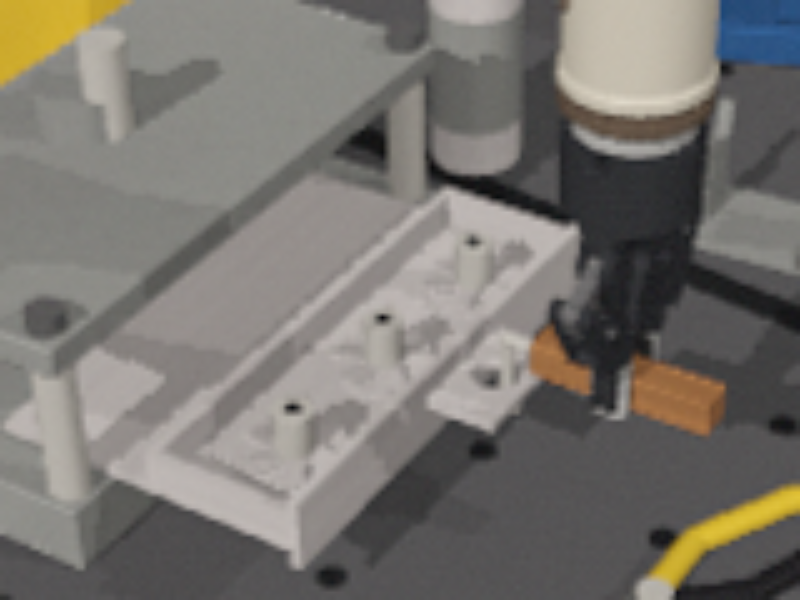

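Request:
move_arm(deltas=[[[-0.003,-0.0003,0],[0,0,0]],[[-0.006,-0.0007,0],[0,0,0]],[[-0.008,-0.0009,0],[0,0,0]],[[-0.008,-0.0009,0],[0,0,0]]])

```text
time: 46.7
eef_pos: [0.4842, -0.061, 0.0954]
orientation: [-0.054, 0.999, -0.0, 0.002]
force: [10.3, 0.1, -10.3]
opening: 0.0208
```

At the stop, with 10 N on the hook. Ease forward and lift out.

Request:
move_arm(deltas=[[[0.004,0.0004,0],[0,0,0]],[[0.008,0.0009,-0.001],[0,0,0]],[[0.01,0.0011,-0.001],[0,0,0]],[[0.01,0.0011,-0.001],[0,0,0]]])

```text
time: 47.03
eef_pos: [0.4941, -0.0599, 0.0941]
orientation: [-0.055, 0.999, -0.0, 0.001]
force: [-1.3, 0.0, -2.1]
opening: 0.0211
```

Request:
move_arm(deltas=[[[0,0,0.01],[0,0,0]],[[0,0,0.025],[0,0,0]],[[0,0,0.05],[0,0,0]],[[0,0,0.08],[0,0,0]],[[0,0,0.105],[0,0,0]]])

```text
time: 47.45
eef_pos: [0.4936, -0.0601, 0.2012]
orientation: [-0.054, 0.999, -0.0, 0.001]
force: [1.0, -0.6, -1.0]
opening: 0.0209
```

```bash
python3 -c "
from h import *
p,d=vision.capture('side'); cv2.imwrite('pics/I_side.png',p)
p,d=vision.capture('wrist'); cv2.imwrite('pics/I_w.png',p)
print(nets.tip_of('side','finger_hole'))
need([0.5802,-.3694,.0574],101.9)"
```

```text
[{'point': [0.5656, -0.0543, 0.08], 'confidence': 0.83}, {'point': [0.4011, -0.4657, -0.0021], 'confidence': 0.23}]
at [ 0.4955 -0.0601  0.2018] d [ 0.0847 -0.3093 -0.1444] rot [0.0065 0.4154 5.6576] F [-0.7098 -0.7525 -1.5716] t 47.6
```

View pics/I_side.png

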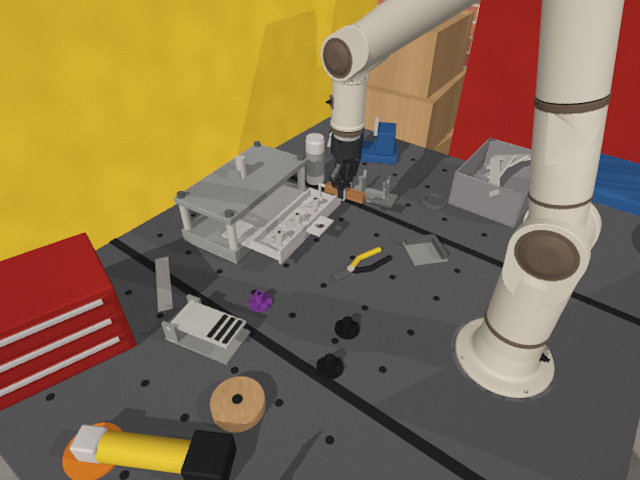

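View pics/I_w.png

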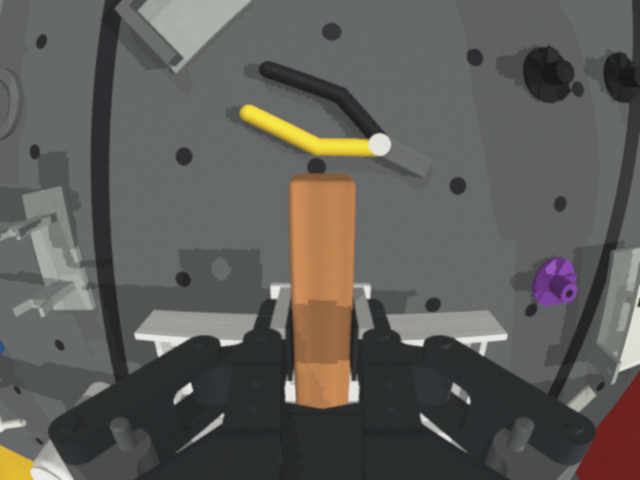

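Request:
move_arm(deltas=[[[0.01,-0.037,0],[0,0.4,1]],[[0.02,-0.074,0],[0,0.4,2]],[[0.03,-0.111,0],[0,0.4,3]],[[0.04,-0.148,0],[0,0.4,4]],[[0.05,-0.185,0],[0,0.4,5.5]]])

```text
time: 48.02
eef_pos: [0.5445, -0.2464, 0.2003]
orientation: [-0.103, 0.995, 0.001, -0.001]
force: [0.6, 0.7, -1.3]
opening: 0.0209
```

Request:
move_arm(deltas=[[[0.01,-0.036,0],[0,0,0]],[[0.02,-0.072,0],[0,0,0]],[[0.03,-0.108,0],[0,0,0]],[[0.034,-0.122,-0.02],[0,0,0]],[[0.034,-0.122,-0.04],[0,0,0]]])

```text
time: 48.43
eef_pos: [0.5771, -0.375, 0.1594]
orientation: [-0.1, 0.995, -0.002, -0.001]
force: [-0.8, -0.5, -2.2]
opening: 0.0208
```

Request:
move_arm(deltas=[[[0,0,0],[0,0,0]],[[0,0,0],[0,0,0]]])

```text
time: 48.6
eef_pos: [0.5743, -0.3749, 0.1562]
orientation: [-0.099, 0.995, -0.0, -0.004]
force: [0.5, 0.1, -1.6]
opening: 0.0207
```

```bash
python3 -c "
from h import *
p,d=vision.capture('wrist'); cv2.imwrite('pics/J_w.png',p)
need([0.5802,-.3694,.0574],101.9)"
```

```text
at [ 0.5758 -0.3748  0.1581] d [ 0.0044  0.0054 -0.1007] rot [ 0.1213 -0.3224  0.4938] F [-0.1014 -0.1998 -0.4724] t 48.65
```

View pics/J_w.png

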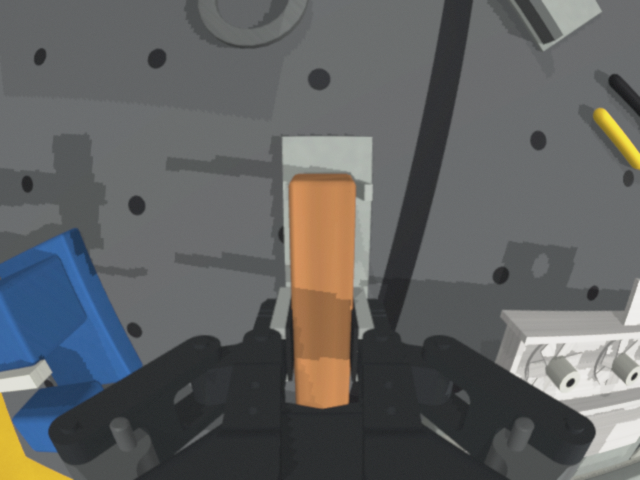

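Request:
move_arm(deltas=[[[0.0045,0.0055,0],[0.1,-0.3,0.5]],[[0.0045,0.0055,-0.02],[0.1,-0.3,0.5]],[[0.0045,0.0055,-0.045],[0.1,-0.3,0.5]],[[0.0045,0.0055,-0.06],[0.1,-0.3,0.5]],[[0.0045,0.0055,-0.06],[0.1,-0.3,0.5]]])

```text
time: 49.07
eef_pos: [0.5793, -0.3662, 0.0956]
orientation: [-0.105, 0.994, 0.002, -0.002]
force: [-0.5, 0.7, -2.9]
opening: 0.0207
```

```bash
python3 -c "
from h import *
need([0.5802,-.3694,.0574],101.9)"
```

```text
at [ 0.5793 -0.3662  0.0956] d [ 0.0009 -0.0032 -0.0382] rot [-0.1729 -0.2281 -0.141 ] F [-0.5389  0.709  -2.8837] t 49.0667
```

Request:
move_arm(deltas=[[[0.001,-0.003,-0.01],[-0.2,-0.2,0]],[[0.001,-0.003,-0.02],[-0.2,-0.2,0]],[[0.001,-0.003,-0.03],[-0.2,-0.2,0]],[[0.001,-0.003,-0.037],[-0.2,-0.2,0]],[[0.001,-0.003,-0.037],[-0.2,-0.2,0]]])

```text
time: 49.48
eef_pos: [0.5803, -0.3691, 0.0578]
orientation: [-0.105, 0.994, -0.0, -0.0]
force: [-0.1, 0.3, -1.9]
opening: 0.0206
```

```bash
python3 -c "
from h import *
need([0.5802,-.3694,.0574],101.9)
p,d=vision.capture('side');cv2.imwrite('pics/K_side.png',cv2.resize(p[130:230,320:440],None,fx=6,fy=6))"
```

```text
at [ 0.5803 -0.3691  0.0578] d [-0.0001 -0.0003 -0.0004] rot [ 0.0161 -0.0366 -0.1451] F [-0.0673  0.2927 -1.948 ] t 49.4833
```

View pics/K_side.png

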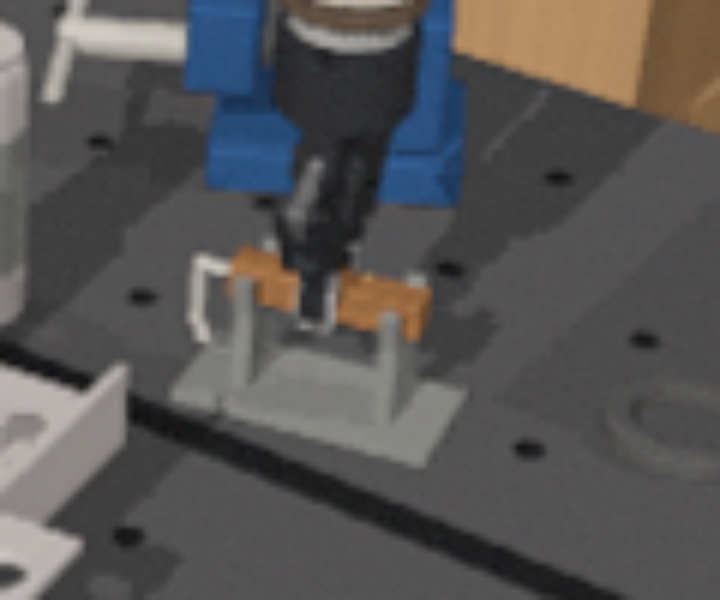

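Request:
move_arm(deltas=[[[0,0,-0.001],[0,0,0]],[[0,0,-0.001],[0,0,0]]])

```text
time: 49.7
eef_pos: [0.5804, -0.3694, 0.0574]
orientation: [-0.105, 0.994, -0.0, -0.0]
force: [-0.8, -0.5, -1.7]
opening: 0.021
```

Request:
move_arm(deltas=[[[0,0,0],[0,0,0]],[[0,0,0],[0,0,0]],[[0,0,0],[0,0,0]],[[0,0,0],[0,0,0]],[[0,0,0],[0,0,0]]], hand=-0.3)

```text
time: 50.12
eef_pos: [0.5805, -0.3694, 0.0576]
orientation: [-0.105, 0.994, -0.0, -0.0]
force: [0.0, -0.2, -0.5]
opening: 0.0557
```

Request:
move_arm(deltas=[[[0,0,0.02],[0,0,0]],[[0,0,0.05],[0,0,0]],[[0,0,0.09],[0,0,0]],[[0,0,0.13],[0,0,0]],[[-0.02,0.02,0.16],[0,0,0]]])

```text
time: 50.53
eef_pos: [0.5632, -0.3532, 0.2213]
orientation: [-0.104, 0.995, -0.003, 0.002]
force: [0.8, -0.7, 1.9]
opening: 0.0556
```

Request:
move_arm(deltas=[[[-0.03,0.03,0.01],[0,0,0]],[[-0.06,0.06,0.02],[0,0,0]],[[-0.09,0.09,0.03],[0,0,0]],[[-0.1,0.12,0.04],[0,0,0]],[[-0.1,0.15,0.05],[0,0,0]]])

```text
time: 50.95
eef_pos: [0.4596, -0.2026, 0.272]
orientation: [-0.102, 0.995, -0.003, 0.002]
force: [0.4, 0.2, -0.4]
opening: 0.0553
```

Request:
move_arm(deltas=[[[0,0,0],[0,0,0]],[[0,0,0],[0,0,0]],[[0,0,0],[0,0,0]]])

```text
time: 51.2
eef_pos: [0.4597, -0.2031, 0.2725]
orientation: [-0.102, 0.995, -0.003, 0.002]
force: [0.1, -1.0, 0.2]
opening: 0.0554
```

```bash
python3 -c "
from h import *
for n in ['wrist','side','scene']:
  p,d=vision.capture(n);cv2.imwrite(f'pics/L_{n}.png',p)
  for t in ['hook','hook_stand','tray','finger_hole','pedal_pad','pliers','flange_ring','flap_discs']: print(n,t,[(np.round(q['point'],4),round(q['confidence'],2)) for q in nets.tip_of(n,t)][:2])
  c=cloud(n,d)
  h=cv2.cvtColor(p,cv2.COLOR_BGR2HSV)
  m=(h[...,1]>100)&(h[...,0]<20)&(np.abs(c[...,0]-.577)<.08)&(np.abs(c[...,1]+.37)<.05)&(c[...,2]>.07)&(c[...,2]<.1)&(d>0)
  P=c[m]
  if len(P)>30: print('hook',len(P),P[:,2].max(),cv2.minAreaRect((P[:,:2]*1000).astype(np.float32)))
  for q in [(.6528,-.1401),(.642,-.0457),(.632,.0487)]:
    m=(np.hypot(c[...,0]-q[0],c[...,1]-q[1])<.045)&(np.abs(c[...,2]-.088)<.003)&(d>0)
    P=c[m]
    if len(P)>5: print('hub',len(P),P.mean(0))
need()if 0 else print(r.state()['time'],r.state()['force'])
"
```

```text
wrist hook [(array([ 0.5772, -0.3709,  0.0686]), 0.72), (array([ 0.432 , -0.021 ,  0.0018]), 0.34)]
wrist hook_stand [(array([ 0.5762, -0.3705,  0.002 ]), 0.76), (array([ 0.4299, -0.0194,  0.0005]), 0.39)]
wrist tray []
wrist finger_hole [(array([ 0.5634, -0.0533,  0.0771]), 0.86)]
wrist pedal_pad [(array([ 0.432 , -0.0198,  0.0002]), 0.51)]
wrist pliers [(array([ 0.43  , -0.0197,  0.0037]), 0.93)]
wrist flange_ring []
wrist flap_discs [(array([ 0.5755, -0.3704,  0.0725]), 0.46)]
hook 2052 0.08374814503507289 ((576.988525390625, -370.2226257324219), (109.34449005126953, 23.496536254882812), 12.058126449584961)
hub 279 [ 0.6462 -0.1421  0.0873]
side hook [(array([ 0.3997, -0.4642,  0.0019]), 0.68), (array([ 0.5759, -0.3665,  0.0752]), 0.67)]
side hook_stand [(array([ 0.5761, -0.3672,  0.0022]), 0.78)]
side tray [(array([ 0.6434, -0.0452,  0.0515]), 0.62)]
side finger_hole [(array([ 0.5658, -0.0513,  0.0816]), 0.95)]
side pedal_pad [(array([0.5189, 0.3596, 0.0561]), 0.82)]
side pliers [(array([ 0.4297, -0.0175,  0.0001]), 0.76), (array([ 0.5746, -0.3694,  0.0727]), 0.62)]
side flange_r
[... 419 characters left out ...]
, -0.0034]), 0.52)]
scene hook_stand [(array([ 0.5781, -0.3688,  0.0033]), 0.94)]
scene tray [(array([ 0.6417, -0.046 ,  0.0534]), 0.7)]
scene finger_hole [(array([ 0.5641, -0.0594,  0.0814]), 0.8)]
scene pedal_pad [(array([0.5266, 0.3593, 0.0591]), 0.62)]
scene pliers [(array([ 0.4338, -0.0169, -0.0001]), 0.97)]
scene flange_ring [(array([ 0.4031, -0.4692, -0.0033]), 0.91)]
scene flap_discs [(array([ 0.3826,  0.4585, -0.0008]), 0.86)]
hook 349 0.08565272493077136 ((579.6060180664062, -369.81854248046875), (114.52388000488281, 21.32693099975586), 11.651453018188477)
hub 56 [ 0.6485 -0.1398  0.0876]
hub 45 [ 0.641  -0.0458  0.0878]
hub 48 [0.6176 0.0702 0.0876]
52.55 [ 0.4029  0.5256 -0.227 ]
```

View pics/L_wrist.png

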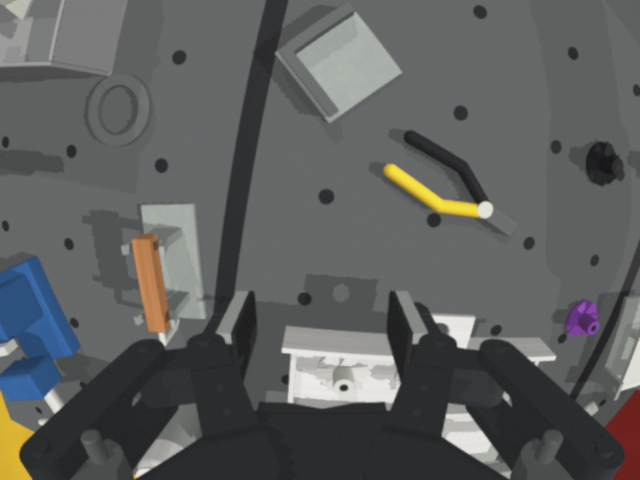

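View pics/L_side.png

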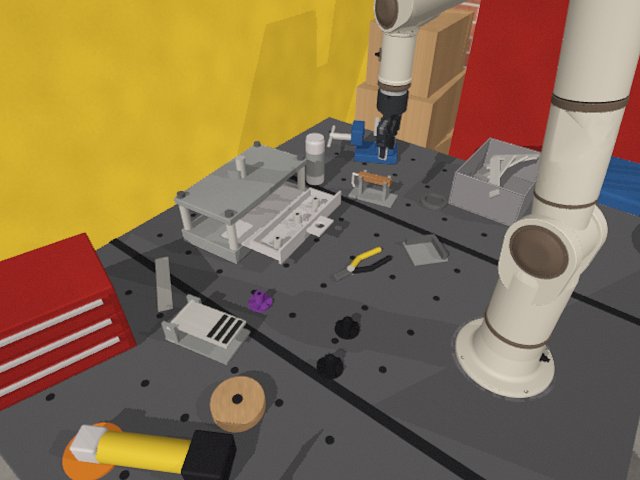

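```bash
python3 -c "
from h import *
u=np.array([np.cos(np.radians(6.3)),np.sin(np.radians(6.3))]);v=np.array([-u[1],u[0]])
for n in ['side','scene']:
  p,d=vision.capture(n);c=cloud(n,d)
  if n=='side': cv2.imwrite('pics/M.png',cv2.resize(p[170:270,230:350],None,fx=6,fy=6,interpolation=2))
  e=c[...,:2]-np.array([.6424,-.0457]);x=e@u;y=e@v
  m=(np.abs(x)<.044)&(np.abs(y)<.148)&(c[...,2]>.083)&(c[...,2]<.095)&(d>0)
  k,l,s,ce=cv2.connectedComponentsWithStats(m.astype(np.uint8))
  for i in range(1,k):
    if s[i,4]>8: print(n,s[i,4],x[l==i].mean(),y[l==i].mean(),np.median(c[...,2][l==i]))
"
```

```text
side 40 -0.008884727214427643 -0.09184699754619978 0.08770043404455541
side 41 -0.004881134857060683 0.0022752462159860466 0.08800823959554926
side 49 -0.01810624174957878 0.12216702473478738 0.08799019059255431
scene 57 -0.012402424524674292 0.11906889971252686 0.0867212735175823
scene 51 -0.0007361103182428145 0.00014311514579482798 0.08738805182953813
scene 67 -0.0034734257114186545 -0.09460510316871566 0.08663704004093875
```

View pics/M.png

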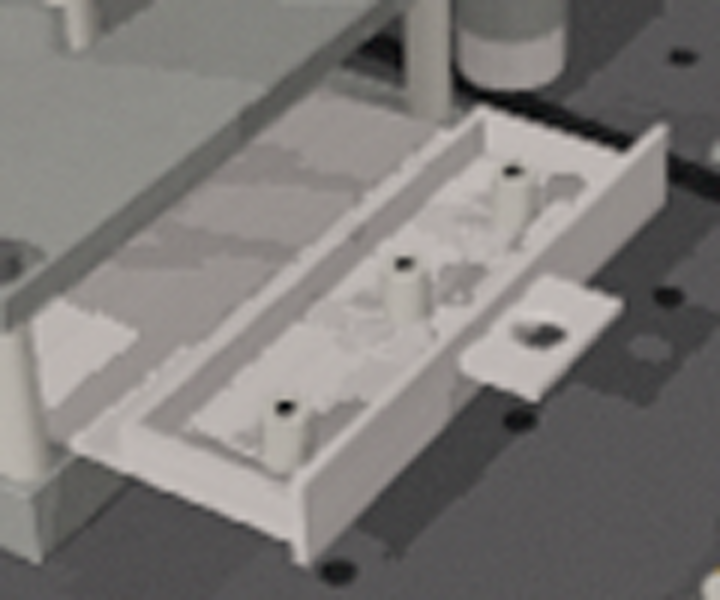

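The third rotor was knocked about 25 mm towards the tray's end, to tray y≈0.12. I'll check from closer that it is still flat.

Request:
move_arm(deltas=[[[0.015,0.038,0],[0,0,0]],[[0.03,0.076,0],[0,0,0]],[[0.045,0.114,0],[0,0,0]],[[0.06,0.152,0],[0,0,0]],[[0.07,0.19,0],[0,0,0]]])

```text
time: 53.07
eef_pos: [0.5306, -0.0107, 0.2723]
orientation: [-0.102, 0.995, -0.003, 0.002]
force: [0.6, 0.8, -0.3]
opening: 0.0554
```

Request:
move_arm(deltas=[[[0.03,0.025,0],[0,0,0]],[[0.06,0.05,0],[0,0,0]],[[0.08,0.06,0],[0,0,0]],[[0.08,0.06,0],[0,0,0]],[[0.08,0.06,0],[0,0,0]]])

```text
time: 53.48
eef_pos: [0.611, 0.0503, 0.2714]
orientation: [-0.103, 0.995, -0.003, 0.002]
force: [0.6, -0.5, 0.4]
opening: 0.0551
```

Request:
move_arm(deltas=[[[0,0,0],[0,0,0]],[[0,0,0],[0,0,0]],[[0,0,0],[0,0,0]],[[0,0,0],[0,0,0]]])

```text
time: 53.82
eef_pos: [0.6105, 0.0493, 0.2717]
orientation: [-0.102, 0.995, -0.003, 0.002]
force: [0.3, -0.3, 0.0]
opening: 0.0556
```

```bash
python3 -c "
from h import *
p,d=vision.capture('wrist');c=cloud('wrist',d);cv2.imwrite('pics/N_w.png',p)
u=np.array([np.cos(np.radians(6.3)),np.sin(np.radians(6.3))]);v=np.array([-u[1],u[0]])
e=c[...,:2]-np.array([.6424,-.0457]);x=e@u;y=e@v;z=c[...,2]
for q in [(-.015,.12),(0,0),(0,-.095)]:
  rr=np.hypot(x-q[0],y-q[1])
  m=(rr<.028)&(rr>.015)&(z>.053)&(z<.07)&(d>0)
  mt=(rr<.025)&(z>.082)&(z<.095)&(d>0)
  if m.sum()>50:
    A=np.c_[x[m]-q[0],y[m]-q[1],np.ones(m.sum())];s=np.linalg.lstsq(A,z[m],rcond=None)[0];print(q,m.sum(),s, 'top',mt.sum(),x[mt].mean(),y[mt].mean(),z[mt].mean())
"
```

```text
(-0.015, 0.12) 1638 [ 0.0042 -0.0122  0.0598] top 538 -0.015201289355246313 0.11836949561229514 0.08852931997077435
(0, 0) 1410 [-0.0103 -0.0091  0.0598] top 508 -0.0018087649106556963 0.00038163583677179266 0.08844041074450616
(0, -0.095) 1020 [-0.0307 -0.0238  0.0601] top 424 -0.005472719273009705 -0.09397400727726225 0.08822531661493768
```

View pics/N_w.png

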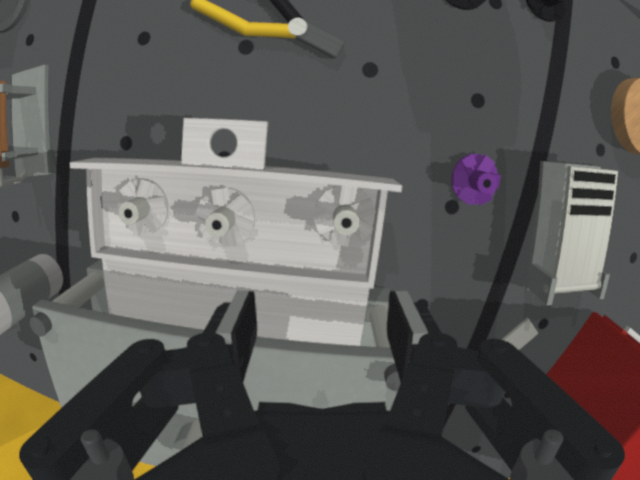

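All three rotors are flat, with disc tops at about 0.060 m and slopes of 0.04 rad or less. Handing in.

```bash
python3 -c "
from station import job
print(job.finish_job())"
```

```text
the job is handed in; nothing more can be done
None
```

I carried out every step of the task in order and handed the job in at about 54 s. No verdict was reported.

**What I did:**
- **First pull:** I took the hook off its stand, caught it in the finger hole, pulled the tray out to its stop and put the hook back.
- **Rotors:** I laid the three white rotors on the bench flat in the tray. The black and purple look-alikes stayed where they were.
- **Pressing:** I pushed the tray home until the force rose, pressed the pedal to its stop (44 N) and let it come back up.
- **Second pull:** I pulled the tray out to its stop again with the hook (10 N) and laid the hook back on its stand.

**Last checks:**
- **Tray:** The finger hole is back where it was after the first pull, about 130 mm out from the home position.
- **Hook:** It lies level on the stand, within a few millimetres of its centre.
- **Pedal:** It is up; the pad reads about 56–59 mm high.
- **Rotors:** All three lie flat on the tray floor, hub tops at about 88 mm and slopes of 0.04 rad or less.
- **Bystanders:** The pliers, ring and disc stack are within a few millimetres of where they started.

**What disagreed:**
- **Shifted rotor:** The rotor at the tray's left end moved about 25 mm, to about (-15, +119) mm in the tray's frame. I noticed this only after the second pull. It is still flat and within limits, so I left it there.
- **Tray start position:** The hole was about 6–10 mm farther in after my push than at the start, so the tray may not have been fully home to begin with.
- **Side camera:** Its depth readings in x came out about 3 mm lower than the scene camera's. I allowed for this.

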